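# Get the lifting blade under the stone carton

### The arm

A 7-joint arm with a two-finger parallel gripper is mounted at the origin on the work surface. World frame = base frame: x ahead of the robot, y to its left, z up, the work surface at z = 0. Lengths are in mm, angles in rad, forces in N, time in s.
With the tool pointing down it reaches from about 400 to 875 mm from the base axis. Payload 4.4 kg.
Tool frame: the origin (TCP) lies at the very end of the fingers, on their centre line; the grasp point (between the pads) lies 19 mm behind it; z points along the fingers, y is the line along which they close (so a half turn about z gives the same grasp; the last joint's range is limited). The gripper opens to 85 mm and grips with 20 to 120 N. Pads are 22 mm wide; open, the fingers measure 114 mm over their backs; the gripper's body (76 mm by 85 mm) begins 54 mm behind the grasp point. The pads swing forward as they close: fully open they stand 13 mm farther back than shut.
Start: joints at [-0.066, 0.628, 0.038, 1.517, -0.027, 0.996, -0.02], TCP at [650.014, 0.027, 231.313] pointing down, gripper open.
Joint ranges: [-3.06, 3.06], [-0.37, 2.12], [-1.25, 1.32], [0.18, 2.47], [-1.1, 4.24], [0.23, 1.98], [-2.94, 2.94]. Speed limits (rad/s): [2.57, 2.57, 3.14, 3.14, 3.14, 3.14, 3.14].

### API

Orientations are given as [roll, pitch, yaw] about the fixed x, y, z axes, in that order (R = Rz(yaw) Ry(pitch) Rx(roll)).
In Python, from cell import ctrl gives the robot as it stands.
- The arm moves only by the tool step_arm, never from a script. Its argument "series" is a list that holds one entry, the list of rows, each a list of 7 numbers: the turn, a rotation vector about the tool's x, y, z as a fraction of full scale, then the shift along the tool's x, y, z as a fraction of full scale, then the closure, from 0 (fully open) to 1 (shut). In form: [[[ax, ay, az, tx, ty, tz, gripper], ...]]. A call has 1 to 12 rows; each row shifts and turns the commanded pose from where the row before left it, along the tool's axes as they then stand; what a row does not reach is not made up. Full scale, the value 1, is 150 mm for a shift and 45 degrees for a turn. A row lasts 1/10 s, in which the tool goes at most 50 mm and 8.59 degrees, less where a joint would pass 70% of its speed; a pose out of reach is approached as far as the arm can. A call with a number of a shift or a turn outside -1 to 1 is refused whole. A call with a gripper value outside its range is refused whole. The fingers move at their own pace and stop on an object; the grip force is fixed at half the most. Time passes only in rows, so rows that do not move let the fingers close. It gives the time, the measured TCP pose, the force, the opening and the grip force at its end, in the units of the state.
- ctrl.read_state(): the state, without advancing time (a new reading comes with each control period).
- ctrl.get_image(name): name is "scene" or "side" or "wrist"; returns a dict with "img" (400x640x3 uint8, red, green, blue), "fx", "fy", "cx", "cy" (pixels), "R" (3x3) and "t" (3): a world point X has camera coordinates R X + t. Camera axes: x right, y down, z forward; pixel columns grow to the right and rows downward; lengths in mm; the calibration is good to about 2 mm. A picture is of the moment at which its call begins. There is no depth.
- ctrl.finish_job(): hands the job in; it is judged then, once.
Trained networks look in a picture, given as the dict that the camera call returned (one of the last four; its "shot" number tells which), for a name from the list of things; names that differ only in an ending like _2 or _b are one class to them, and where a whole thing is asked for, a point or a joint stands for the part that bears it (a point fixed in the world has none). Each returns a list of dicts, best first, with "score" (0 to 1); they miss things now and then, are a little off and sometimes report something else, mostly with a low value. They report only what shows in the picture. A call takes as long as a camera call.
- ctrl.recognise(picture, thing): "centre" ([column, row] in pixels, amid what is visible of it).
The state is a dict: "clock": time; "qpos": joint angles; "qd": joint speeds; "tau": joint torques, N m; "eef_pos": TCP position; "tool_rot": TCP orientation; "force": force on the tool from outside, world axes, zero at the start; "torque": the same for the moment, N m; "width": finger opening in mm; "gripper_force": force on a finger pad.
Only numpy, scipy, OpenCV 4.12 (cv2) and the standard library are available. Lean on these libraries where they do the work, as an engineer would, in place of code of your own. Each camera call takes 0.05 s, during which the arm holds its last target. There are 200 camera calls.

### The job

The tall carton of dental stone in front of the sloping rest, under the tube lamp, has to come out on the lifting blade: tip it back on its rear bottom edge until it leans on the rest by itself, slide the flat blade under the middle of its raised front until the blade is well past halfway, and let the carton down flat on it. Then draw the loaded blade about 8 cm straight out, away from the rest, and let go. Do not lift the carton off the bench or let it fall, do not bump the lamp, and leave the jar and the loose plaster cast where they are.

Things in the scene. Friction and masses are not known exactly. Their poses are not given: they have to be found in the camera images.
- carton: Closed rigid cardboard carton with paper tape and label, 58 mm deep (x) x 60 mm wide (y) x 180 mm tall, 0.4 to 0.65 kg, evenly filled. Origin: centre of underside; z up; x from front face to rear face (the one towards the rest). Balances on its rear edge at 18 degrees of tilt; beyond that it leans back by itself. Take it by its sides (60 mm, along y), high up.
- carton_heel (a point): Middle of the carton's rear bottom edge (29 mm behind the carton's origin): the edge it tips about. At the start it stands 2 to 10 mm in front of the rest's origin.
- rest: Fixed aluminium rest: flat face 44 mm wide (narrower than the carton) sloping back 25 degrees from vertical. Origin: on the bench where the face, prolonged down, meets it; x points away behind the rest, y along its width. The face's top edge is 68 mm behind the origin, 145 mm up; the leaning carton tilts 25 to 29 degrees. Drawing out is along the rest's -x.
- lamp: White tube lamp fixed to the rest, with the rest's origin and axes: tube 40 mm thick, 250 mm long along y, axis 52 mm behind the origin, underside 268 mm up; dark posts 123 mm to each side, 130 mm behind. It hangs over the leaning carton: a tool holding that must slant in over the carton's front, at least 30 degrees from vertical (40 is roomy).
- blade: Loose lifting blade flat on the bench, 0.28 kg: steel plate 80 mm long (x) x 76 mm wide (y) x 4 mm thick; from its near end rises a black bar handle leaning 35 degrees from vertical towards -x. Origin: centre of the plate's underside; z up; x from the handle to the free edge that goes under the carton. Starts at the right of the bench, near or far, the cast at the other place.
- blade_tip (a point): Middle of the blade's free edge: 40 mm from the blade's origin along its x, 2 mm up.
- blade_grip (a point): Point on the handle's centre line to hold it by: 69 mm from the blade's origin along its -x, 60 mm up. The handle is 20 mm wide (blade's y), 12 mm thick, begins 31 mm from the origin along -x at 6 mm height and ends 26 mm beyond this point.
- cast: Bystander: loose plaster tooth cast, 55 x 60 x 41 mm. Origin: centre of its underside.
- jar: Bystander: loose closed white jar, 60 mm in diameter and 85 mm tall. Origin: centre of its underside.

How it is judged:
By the outcome, as a careful person would: the job done as asked, in the order asked, and still so for the second after the job is handed in, with the robot touching nothing.
It also fails if it takes over 72 s, if anything falls off the work surface, if the arm or the gripper's body presses on something with over 40 N, if the wrist force passes 120 N, or if a joint passes its speed limit or range.

## Working session

There is one attempt and no reset: what is moved stays moved. The work goes in short steps, Python scripts to look and compute and a tool call to move; the robot and the scene stay as the last step left them, time stands still between calls to the robot, and variables do not carry over. Pictures are saved under pics/ and viewed, at most 10 in all, crops included, and the job is handed in when it is done.

Besides the shell and the picture viewer there is one more tool, called after "Emit:" by a JSON object that holds its "op" and its "data", one argument or row to a line. step_arm: Moves the arm, as the interface text tells. Shift numbers are shares of 150 mm and turn numbers shares of 45 degrees, none past 1 either way. Its arguments: {"type":"object","properties":{"series":{"type":"array","items":{"type":"array","items":{"type":"array","items":{"type":"number","minimum":-1,"maximum":1}}}}},"required":["series"]}

```bash
ls; mkdir -p pics; cat > h.py <<'E'
import numpy as np, cv2
from cell import ctrl
from scipy.spatial.transform import Rotation as Rn
def snap(n,f=None):
    p=ctrl.get_image(n)
    if f: cv2.imwrite(f'pics/{f}.png',np.ascontiguousarray(p['img'][:,:,::-1]))
    return p
def proj(p,X):
    c=np.array(p['R'])@np.array(X,float)+np.array(p['t']); return np.array([p['fx']*c[0]/c[2]+p['cx'],p['fy']*c[1]/c[2]+p['cy']])
def ray(p,uv):
    R=np.array(p['R']);d=R.T@np.array([(uv[0]-p['cx'])/p['fx'],(uv[1]-p['cy'])/p['fy'],1]);return -R.T@np.array(p['t']),d
def onz(p,uv,z):
    o,d=ray(p,uv);return o+d*(z-o[2])/d[2]
def tri(L):
    A=np.zeros((3,3));b=np.zeros(3)
    for p,uv in L:
        o,d=ray(p,uv);d=d/np.linalg.norm(d);M=np.eye(3)-np.outer(d,d);A+=M;b+=M@o
    return np.linalg.solve(A,b)
E
python3 - <<'E'
from h import *
s=snap('scene','s0');d=snap('side','d0');w=snap('wrist','w0')
for n,p in (('scene',s),('side',d),('wrist',w)):
    print(n,'cam',np.round(-np.array(p['R']).T@p['t']))
    for t in ['carton','carton_heel','rest','lamp','blade','blade_tip','blade_grip','cast','jar']:
        print(t,[(np.round(q['centre']).tolist(),round(q['score'],2)) for q in ctrl.recognise(p,t)[:2]])
cv2.imwrite('pics/both.png',cv2.resize(np.vstack([s['img'],d['img']])[:,:,::-1],(480,600)))
E
```

```text
pics
scene cam [ 940. -561.  799.]
carton [([331.0, 141.0], 0.81), ([205.0, 236.0], 0.67)]
carton_heel [([332.0, 140.0], 0.69)]
rest [([327.0, 30.0], 0.87)]
lamp [([327.0, 32.0], 0.59)]
blade [([205.0, 238.0], 0.86)]
blade_tip [([206.0, 238.0], 0.96)]
blade_grip [([208.0, 236.0], 0.6)]
cast [([291.0, 285.0], 0.6), ([206.0, 235.0], 0.57)]
jar [([381.0, 250.0], 0.79)]
side cam [1136.  849.  763.]
carton [([404.0, 239.0], 0.65), ([351.0, 189.0], 0.6)]
carton_heel [([409.0, 242.0], 0.61)]
rest [([444.0, 226.0], 0.77)]
lamp [([435.0, 192.0], 0.88)]
blade [([351.0, 187.0], 0.64)]
blade_tip [([351.0, 182.0], 0.58)]
blade_grip [([352.0, 188.0], 0.67)]
cast [([287.0, 202.0], 0.68)]
jar [([269.0, 235.0], 0.85)]
wrist cam [650.  77. 373.]
carton [([167.0, 9.0], 0.83)]
carton_heel [([168.0, 4.0], 0.59)]
rest []
lamp []
blade [([136.0, 285.0], 0.58)]
blade_tip [([138.0, 289.0], 0.86)]
blade_grip [([137.0, 285.0], 0.65)]
cast [([317.0, 301.0], 0.59), ([136.0, 285.0], 0.4)]
jar [([423.0, 204.0], 0.83), ([164.0, 4.0], 0.7)]
```

View pics/s0.png

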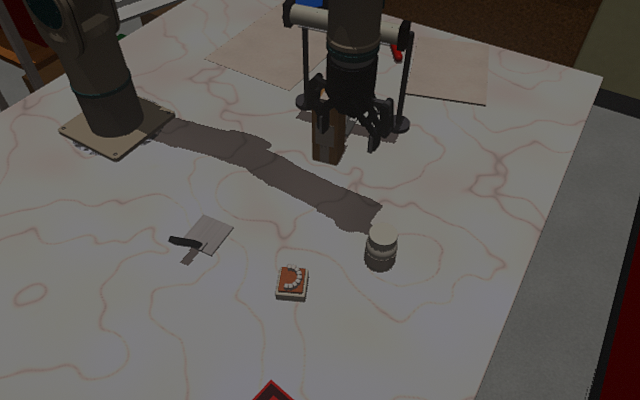

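View pics/d0.png

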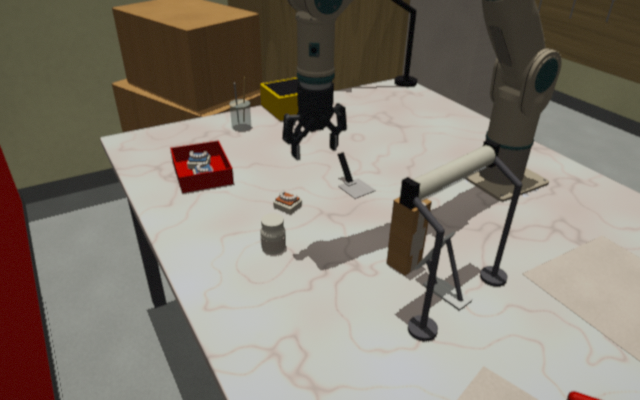

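View pics/w0.png

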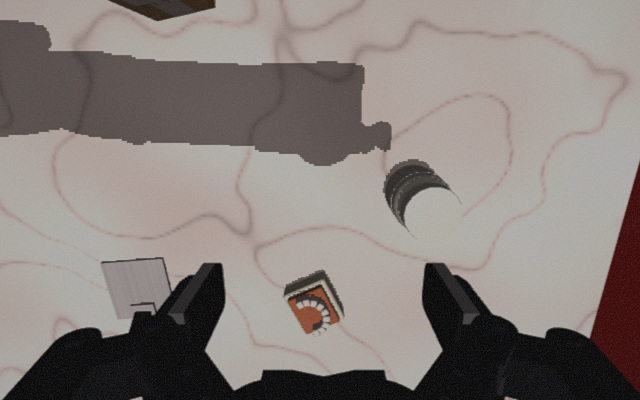

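```bash
python3 - <<'E'
from h import *
s=snap('scene');d=snap('side');w=snap('wrist')
import pickle; pickle.dump((s,d,w),open('p0.pkl','wb'))
def crop(p,x,y,wd=100,ht=75):
    c=cv2.resize(np.ascontiguousarray(p['img'][y:y+ht,x:x+wd,::-1]),(400,300),interpolation=cv2.INTER_CUBIC)
    return cv2.convertScaleAbs(c,alpha=1.5)
cv2.imwrite('pics/m1.png',np.vstack([np.hstack([crop(s,155,200),crop(d,320,145)]),np.hstack([crop(s,295,95),cv2.resize(crop(d,375,170,160,150),(400,300))])]))
print('carton scene',onz(s,(320,160),0)[:2]); print('jar',onz(s,(381,268),0)[:2],'cast',onz(s,(291,297),0)[:2], 'blade',onz(s,(210,235),4)[:2])
E
```

```text
carton scene [503.02752794 152.80442387]
jar [760.85135604 -42.510719  ] cast [ 648.12646806 -186.7963659 ] blade [ 429.36458164 -155.2419349 ]
```

View pics/m1.png

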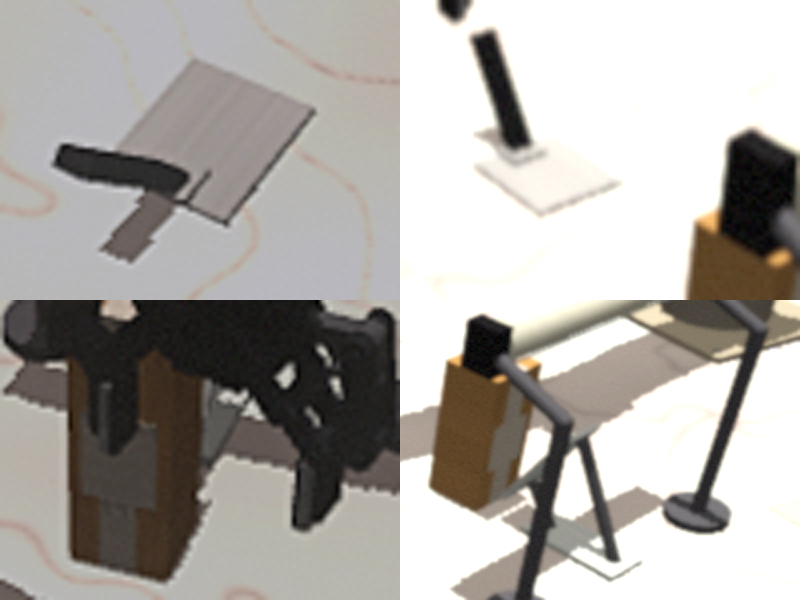

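```bash
python3 - <<'E'
from h import *
import pickle; s,d,w=pickle.load(open('p0.pkl','rb'))
f=lambda v:np.round(v,1)
print('blade scene',[f(onz(s,u,4)[:2]) for u in [(203.75,215),(233.75,227.5),(212,255.5),(184.5,236.25)]])
print('blade side',[f(onz(d,u,4)[:2]) for u in [(375,190.75),(356.25,197.5),(338.75,186.25)]])
print('handle tip',f(tri([(s,(170,239.5)),(d,(341,153.75))])))
print('blade wrist',[f(onz(w,u,4)[:2]) for u in [(102,261),(163,257.5),(172,300),(119,318)]])
print('carton scene',[f(onz(s,u,0)[:2]) for u in [(313,160),(336.25,165),(345.5,144)]])
print('carton side',[f(onz(d,u,0)[:2]) for u in [(387,264),(407,274),(421,262.5)]])
print('post', [f(onz(d,u,5)[:2]) for u in [(422,328),(493,276)]],[f(onz(s,u,5)[:2]) for u in [(302,102),(401,125)]])
print('tube ends tri',f(tri([(s,(290,13)),(d,(490,156))])),f(tri([(s,(407,33)),(d,(410,193))])))
E
```

```text
blade scene [array([ 383.8, -121. ]), array([ 458.5, -114.5]), array([ 465.6, -192.6]), array([ 387.3, -184.8])]
blade side [array([ 381. , -113.4]), array([ 448. , -109.7]), array([ 459.4, -184.3])]
handle tip [ 420.2 -238.6   75.4]
blade wrist [array([ 384.1, -116.8]), array([ 458.2, -112.1]), array([ 461.1, -171. ]), array([ 390. , -197.6])]
carton scene [array([489.1, 144.3]), array([543.8, 158.2]), array([526.4, 232.4])]
carton side [array([540.3, 160. ]), array([521.2, 210.9]), array([466.7, 195.1])]
post [array([600.5, 358.3]), array([357.5, 317.4])] [array([351.1, 310.6]), array([612.1, 360.9])]
tube ends tri [372.2 245.8 284.5] [619.2 289.1 292.4]
```

```bash
cat >> h.py <<'E'
def st():
    s=ctrl.read_state(); return s,np.array(s['eef_pos'],float),Rn.from_euler('xyz',s['tool_rot'])
def tool(psi,a,sy=1):
    """tool z slants angle a (deg) from down towards heading psi (deg); tool y = sy*(level, left of psi)"""
    p,a=np.radians([psi,a]);x=np.array([np.cos(p),np.sin(p),0]);z=np.sin(a)*x-np.cos(a)*np.array([0,0,1.])
    y=sy*np.array([-np.sin(p),np.cos(p),0]);return Rn.from_matrix(np.c_[np.cross(y,z),y,z])
def plan(waypts,g,n=None,p=None,R=None,rot=7.6,lin=45):
    """rows through waypoints [(pos,Rot,n or None)] from measured pose (or p,R)"""
    if p is None: _,p,R=st()
    rows=[]
    for P,Q,n in waypts:
        P=np.array(P,float);rv=(R.inv()*Q).as_rotvec(degrees=True)
        k=n or int(max(1,np.ceil(np.linalg.norm(rv)/rot),np.ceil(np.linalg.norm(P-p)/lin)))
        R0,p0=R,p
        for i in range(1,k+1):
            Pi=p0+(P-p0)*i/k; Ri=R0*Rn.from_rotvec(rv*i/k,degrees=True)
            t=np.round((R.inv()*Ri).as_rotvec(degrees=True)/45,3); s=np.round(R.inv().apply(Pi-p)/150,3)
            rows.append(t.tolist()+s.tolist()+[g]); p=p+R.apply(s*150); R=R*Rn.from_rotvec(t*45,degrees=True)
    print(len(rows),'rows:',str([[[0.0 if v==0 else v for v in r] for r in rows]]).replace(' ',''));return p,R
E
python3 - <<'E'
from h import *
s,p,R=st();print(p,s['tool_rot'],np.round(R.as_matrix(),2),s['clock'],s['width'])
for sy in(1,-1):
    print(sy); T=tool(100,55,sy); print((R.inv()*T).as_rotvec(degrees=True))
sy=-1 if np.linalg.norm((R.inv()*tool(100,55,-1)).as_rotvec())<np.linalg.norm((R.inv()*tool(100,55,1)).as_rotvec()) else 1
plan([((530,30,240),tool(100,55,sy),None)],0)
E
```

```text
[6.50029584e+02 3.47797842e-02 2.31313325e+02] [ 3.14154410e+00 -4.83608034e-05  1.57074595e+00] [[ 0.  1.  0.]
 [ 1. -0.  0.]
 [ 0.  0. -1.]] 1.65 85.35428751033311
1
[ 78.95170682  -6.91367917 151.6729852 ]
-1
[ 4.80341728 54.853282   -9.22048783]
8 rows: [[[0.013,0.152,-0.026,0.025,-0.1,-0.007,0.0],[0.014,0.153,-0.025,0.028,-0.1,-0.003,0.0],[0.013,0.152,-0.026,0.029,-0.099,0.001,0.0],[0.013,0.152,-0.025,0.032,-0.098,0.006,0.0],[0.014,0.153,-0.026,0.032,-0.098,0.011,0.0],[0.013,0.152,-0.026,0.032,-0.096,0.016,0.0],[0.013,0.153,-0.025,0.032,-0.096,0.021,0.0],[0.014,0.152,-0.026,0.032,-0.095,0.025,0.0]]]
```

Emit:
{"op": "step_arm", "data": {
  "series": [
    [[0.013,0.152,-0.026,0.025,-0.1,-0.007,0.0],[0.014,0.153,-0.025,0.028,-0.1,-0.003,0.0],[0.013,0.152,-0.026,0.029,-0.099,0.001,0.0],[0.013,0.152,-0.025,0.032,-0.098,0.006,0.0],[0.014,0.153,-0.026,0.032,-0.098,0.011,0.0],[0.013,0.152,-0.026,0.032,-0.096,0.016,0.0],[0.013,0.153,-0.025,0.032,-0.096,0.021,0.0],[0.014,0.152,-0.026,0.032,-0.095,0.025,0.0],[0,0,0,0,0,0,0],[0,0,0,0,0,0,0]]
  ]
}}

```text
clock: 2.65
eef_pos: [530.7, 29.6, 239.8]
tool_rot: [-3.141, -0.958, 1.743]
force: [1.4, 1.5, -0.1]
width: 85.2
gripper_force: 0.0
```

```bash
python3 - <<'E'
from h import *
s,p,R=st();print(np.round(p,1),'target 530 30 240; rot err',(R.inv()*tool(100,55,-1)).as_rotvec(degrees=True).round(2),np.round(s['qpos'],2))
s=snap('scene');d=snap('side');w=snap('wrist')
import pickle; pickle.dump((s,d,w),open('p1.pkl','wb'))
def crop(p,x,y,wd=80,ht=60):
    c=cv2.resize(np.ascontiguousarray(p['img'][y:y+ht,x:x+wd,::-1]),(400,300),interpolation=cv2.INTER_CUBIC)
    return cv2.convertScaleAbs(c,alpha=1.5)
cv2.imwrite('pics/m2.png',np.vstack([np.hstack([crop(s,290,0,160,120),cv2.convertScaleAbs(cv2.resize(w['img'][:,:,::-1],(400,300)),alpha=1.5)]),np.hstack([crop(s,290,110),crop(d,370,225)])]))
E
```

```text
[530.7  29.6 239.8] target 530 30 240; rot err [ 0.06  0.08 -0.07] [ 0.61  0.8  -0.42  1.67 -0.59  1.23  0.77]
```

View pics/m2.png

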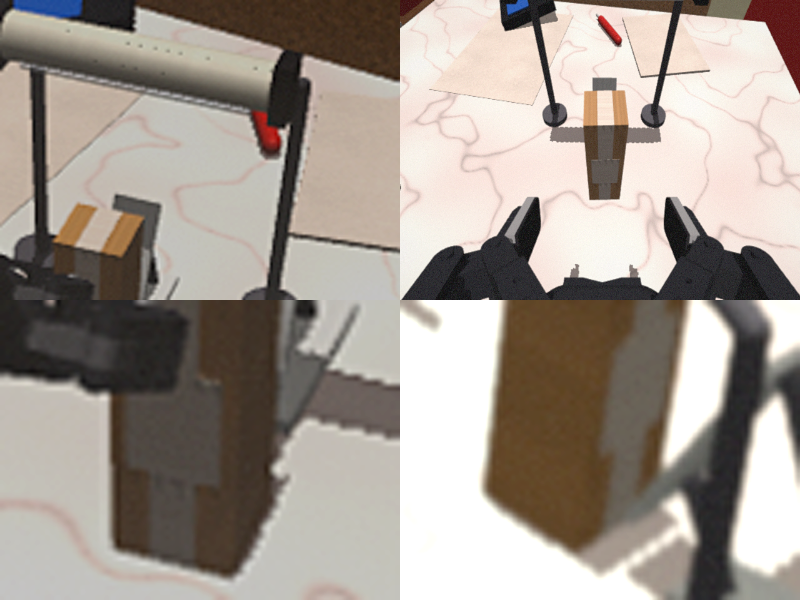

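```bash
cat > fit.py <<'E'
from h import *
from scipy.optimize import least_squares
def fit(obs,x0):
    def pts(v): 
        r=[]
        for p,L,uv in obs:
            c,s=np.cos(np.radians(v[2])),np.sin(np.radians(v[2]))
            r.append(proj(p,[v[0]+c*L[0]-s*L[1],v[1]+s*L[0]+c*L[1],L[2]])-uv)
        return np.array(r)
    q=least_squares(lambda v:pts(v).ravel(),x0,loss='soft_l1',x_scale=[1,1,1]); print(q.x.round(2)); print(pts(q.x).round(1).tolist()); return q.x
E
python3 - <<'E'
from fit import *
import pickle; s,d,w=pickle.load(open('p1.pkl','rb')); s0,d0,w0=pickle.load(open('p0.pkl','rb'))
# carton local: x 'front -29', y left +30 (left of rest x; heading +y => left = -world x)
o=[(w,(-29,30,180),(293,168)),(w,(-29,-30,180),(365,165)),(w,(-29,30,0),(304,265)),(w,(-29,-30,0),(355,264)),(w,(29,30,180),(294.5,122.7)),(w,(29,-30,180),(363,122.7)),
(s,(-29,30,0),(313,159.4)),(s,(-29,-30,0),(337,165.4)),(s,(29,30,180),(321.2,82)) if 0 else (s,(-29,30,180),(311.2,96)),(s,(-29,-30,180),(338.8,102.4)),(s,(29,-30,180),(347.2,84.8)),(s,(29,30,180),(321.2,82)),
(d,(-29,-30,0),(387,263))]
c=fit(o,[510,180,100])
o=[(d,(130,-123,5),(422,328)),(d,(130,123,5),(493,276)),(w,(130,123,5),(248,156)),(w,(130,-123,5),(405,154.7)),(w,(68,22,145),(309,104)),(w,(68,-22,145),(345.6,104)),(s,(130,-123,5),(401,125)),(s,(68,-22,145),(353,82.4)),(s,(68,22,145),(335.5,78))]
r=fit(o,[503,212,100])
print('heel',c[0]+29*np.cos(np.radians(c[2])),c[1]+29*np.sin(np.radians(c[2])))
o=[(s0,(40,37.5,4),(203.75,215)),(s0,(40,-37.5,4),(233.75,227.5)),(s0,(-40,-37.5,4),(212,255.5)),(d0,(40,37.5,4),(375,190.75)) if 0 else (d0,(40,-37.5,4),(356.25,197.5)),(d0,(40,37.5,4),(375,190.75)),(d0,(-40,-37.5,4),(338.75,186.25)),(w0,(40,37.5,4),(102,261)),(w0,(40,-37.5,4),(163,257.5)),(s0,(-84,0,81),(170,239.5)),(d0,(-84,0,81),(341,153.75))]
fit(o,[425,-155,93])
g=r.copy();S=np.sin(np.radians(r[2]));C=np.cos(np.radians(r[2]));u=np.array(c[:2])-r[:2]; print('carton in rest frame',u@[C,S],u@[-S,C])
E
```

```text
[509.93 178.61 101.93]
[[0.9, -1.1], [1.9, 0.3], [-0.5, 1.2], [-3.2, 0.9], [0.7, -2.1], [-2.9, -3.3], [-1.0, 0.3], [-0.6, 0.3], [-0.2, 0.4], [-0.1, -0.1], [-0.0, 1.6], [-0.8, -1.2], [-2.6, 0.8]]
[503.99 208.64  99.84]
[[-1.1, 0.3], [-1.5, 0.0], [-0.2, -2.7], [-0.1, -0.6], [-1.0, 0.2], [1.4, 0.4], [-3.9, -0.5], [0.5, -0.5], [-0.3, -0.3]]
heel 503.9410864993696 206.98389316777394
[ 422.24 -154.73   92.78]
[[1.0, -1.5], [0.2, -0.7], [-1.7, -0.8], [-3.5, 0.4], [-1.2, -0.4], [-2.2, -1.2], [-1.1, -0.2], [-0.3, 0.7], [2.1, -0.1], [-1.5, -1.4]]
carton in rest frame -30.601909730835366 -0.7270654716428585
```

```bash
python3 - <<'E'
from h import *
T=tool(101,70,-1); xr=np.array([np.cos(np.radians(101)),np.sin(np.radians(101)),0]);z=T.apply([0,0,1])
G=np.array([510,178.8,147])-4*xr; P=G+19*z; print(P, 'pre',P-120*z)
p,R=plan([(P-125*z,T,5)],0)
plan([(P,T,7)],0,p=p,R=R)
E
```

```text
[507.35650169 192.39961986 140.50161728] pre [528.87271828  81.70828138 181.54403448]
5 rows: [[[0.004,0.067,-0.001,-0.029,0.009,0.094,0.0],[0.003,0.068,-0.001,-0.033,0.009,0.092,0.0],[0.004,0.067,-0.002,-0.038,0.01,0.091,0.0],[0.004,0.067,-0.001,-0.043,0.009,0.088,0.0],[0.004,0.067,-0.001,-0.048,0.01,0.085,0.0]]]
7 rows: [[[0.0,0.0,0.0,0.0,0.0,0.119,0.0],[0.0,0.0,0.0,0.0,0.0,0.119,0.0],[0.0,0.0,0.0,0.0,0.0,0.119,0.0],[0.0,0.0,0.0,0.0,0.0,0.119,0.0],[0.0,0.0,0.0,0.0,0.0,0.12,0.0],[0.0,0.0,0.0,0.0,0.001,0.119,0.0],[0.0,0.0,0.0,0.0,0.0,0.119,0.0]]]
```

Emit:
{"op": "step_arm", "data": {
  "series": [
    [[0.004,0.067,-0.001,-0.029,0.009,0.094,0],[0.003,0.068,-0.001,-0.033,0.009,0.092,0],[0.004,0.067,-0.002,-0.038,0.01,0.091,0],[0.004,0.067,-0.001,-0.043,0.009,0.088,0],[0.004,0.067,-0.001,-0.048,0.01,0.085,0],[0,0,0,0,0,0,0],[0,0,0,0,0,0,0]]
  ]
}}

```text
clock: 3.5
eef_pos: [529.2, 76.5, 182.8]
tool_rot: [-3.136, -1.222, 1.757]
force: [-0.5, -0.4, 0.4]
width: 85.6
gripper_force: 0.0
```

```bash
python3 - <<'E'
from h import *
w=snap('wrist'); cv2.imwrite('pics/w3.png',cv2.convertScaleAbs(w['img'][:,:,::-1],alpha=1.3))
s,p,R=st();print(p.round(1),R.as_matrix().round(2)[:,2],np.round(s['qpos'],2))
c,S=np.cos(np.radians(101)),np.sin(np.radians(101))
for L in [(-29,30,180),(-29,-30,180)]: print(proj(w,[510+c*L[0]-S*L[1],178.7+S*L[0]+c*L[1],L[2]]).round(1))
E
```

```text
[529.4  76.2 183.3] [-0.18  0.92 -0.34] [ 0.64  1.04 -0.49  1.67 -0.67  1.24  0.9 ]
[277.9 180. ]
[370.9 179.8]
```

View pics/w3.png

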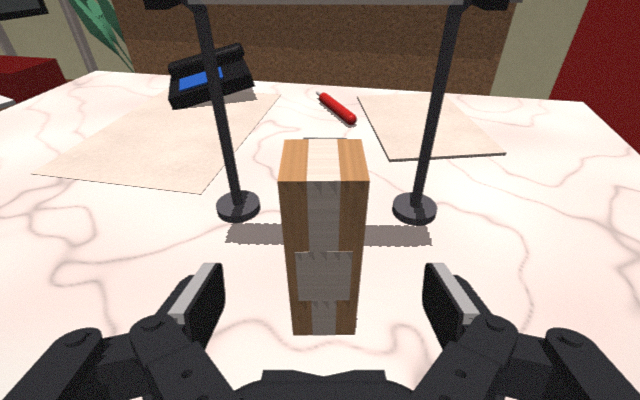

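Emit:
{"op": "step_arm", "data": {
  "series": [
    [[0,0,0,0,0,0.119,0],[0,0,0,0,0,0.119,0],[0,0,0,0,0,0.119,0],[0,0,0,0,0,0.119,0],[0,0,0,0,0,0.119,0],[0,0,0,0,0,0.119,0],[0,0,0,0,0,0.119,0],[0,0,0,0,0,0,0],[0,0,0,0,0,0,1],[0,0,0,0,0,0,1],[0,0,0,0,0,0,1],[0,0,0,0,0,0,1]]
  ]
}}

```text
clock: 4.75
eef_pos: [507.4, 190.1, 140.2]
tool_rot: [-3.138, -1.223, 1.756]
force: [1.2, -5.3, 6.5]
width: 59.3
gripper_force: 67.0
```

```bash
cat >> h.py <<'E'
def tiprows(th,k,heel,psi,g,p=None,R=None,dz=0):
    if p is None: _,p,R=st()
    ax=np.array([-np.sin(np.radians(psi)),np.cos(np.radians(psi)),0]);heel=np.array(heel,float);W=[]
    for i in range(1,k+1):
        Q=Rn.from_rotvec(ax*th*i/k,degrees=True);W.append((heel+Q.apply(p-heel)+[0,0,dz*i/k],Q*R,1))
    return plan(W,g,p=p,R=R)
E
python3 - <<'E'
from h import *
tiprows(15,6,(504.1,207,0),100.5,1)
E
```

```text
6 rows: [[[0.0,-0.056,0.0,0.018,0.0,0.037,1],[0.0,-0.055,0.001,0.018,0.0,0.037,1],[0.0,-0.056,0.0,0.017,0.001,0.037,1],[0.0,-0.055,0.0,0.018,0.0,0.037,1],[0.0,-0.056,0.0,0.018,0.0,0.037,1],[0.0,-0.055,0.001,0.018,0.0,0.037,1]]]
```

Emit:
{"op": "step_arm", "data": {
  "series": [
    [[0,-0.056,0,0.018,0,0.037,1],[0,-0.055,0,0.018,0,0.037,1],[0,-0.056,0,0.018,0,0.037,1],[0,-0.055,0,0.018,0,0.037,1],[0,-0.056,0,0.018,0,0.037,1],[0,-0.055,0,0.018,0,0.037,1],[0,0,0,0,0,0,1],[0,0,0,0,0,0,1]]
  ]
}}

```text
clock: 5.55
eef_pos: [499.4, 227.6, 139.8]
tool_rot: [-3.137, -0.964, 1.758]
force: [0.7, 0.4, 1.7]
width: 59.3
gripper_force: 66.8
```

```bash
python3 - <<'E'
from h import *
s,p,R=st();print(p.round(1),np.round(s['force'],1),s['tool_rot'],s['width'])
d=snap('side'); s=snap('scene')
a=cv2.resize(d['img'][170:300,350:500,::-1],(400,346));b=cv2.resize(s['img'][60:190,270:420,::-1],(400,346))
cv2.imwrite('pics/m4.png',cv2.convertScaleAbs(np.hstack([a,b]),alpha=1.3))
tiprows(8,5,(504.1,207,0),100.5,1)
E
```

```text
[499.4 227.6 139.8] [0.7 0.4 1.7] [-3.13709914 -0.96363685  1.75768726] 59.32953538742666
5 rows: [[[0.0,-0.036,0.0,0.011,0.0,0.024,1],[0.0,-0.035,0.001,0.012,0.0,0.024,1],[0.0,-0.036,0.0,0.011,0.001,0.023,1],[0.0,-0.035,0.0,0.011,0.0,0.024,1],[0.0,-0.036,0.0,0.011,0.0,0.024,1]]]
```

View pics/m4.png

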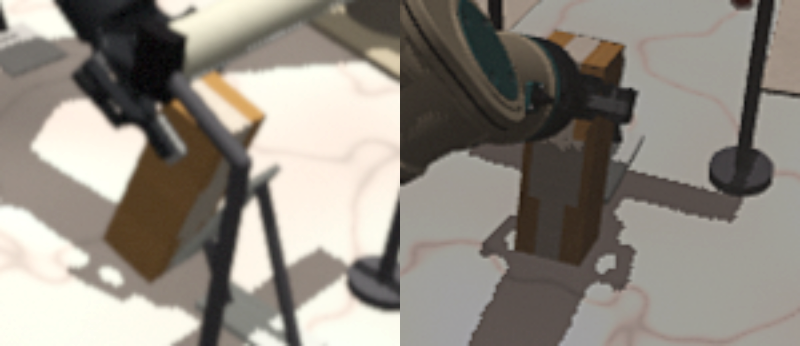

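Emit:
{"op": "step_arm", "data": {
  "series": [
    [[0,-0.036,0,0.011,0,0.024,1],[0,-0.035,0,0.011,0,0.024,1],[0,-0.036,0,0.011,0,0.024,1],[0,-0.035,0,0.011,0,0.024,1],[0,-0.036,0,0.011,0,0.024,1],[0,0,0,0,0,0,1],[0,0,0,0,0,0,1]]
  ]
}}

```text
clock: 6.35
eef_pos: [495.7, 247.3, 135.9]
tool_rot: [-3.137, -0.826, 1.759]
force: [-0.1, 1.9, 6.9]
width: 59.3
gripper_force: 66.9
```

```bash
python3 - <<'E'
from h import *
s,p,R=st();print(p.round(1),np.round(s['force'],1),np.degrees(s['tool_rot']),s['width'])
tiprows(3,3,(504.1,207,0),100.5,1)
E
```

```text
[495.7 247.3 135.9] [-0.1  1.9  6.9] [-179.75608242  -47.32014737  100.75987094] 59.291976612811105
3 rows: [[[0.0,-0.022,0.0,0.007,0.0,0.015,1],[0.0,-0.022,0.0,0.007,0.0,0.015,1],[0.0,-0.023,0.001,0.007,0.0,0.015,1]]]
```

Emit:
{"op": "step_arm", "data": {
  "series": [
    [[0,-0.022,0,0.007,0,0.015,1],[0,-0.022,0,0.007,0,0.015,1],[0,-0.022,0,0.007,0,0.015,1],[0,0,0,0,0,0,1]]
  ]
}}

```text
clock: 6.75
eef_pos: [495.6, 251.3, 133.7]
tool_rot: [-3.139, -0.771, 1.757]
force: [-1.5, -11.3, 17.9]
width: 59.0
gripper_force: 68.7
```

```bash
python3 - <<'E'
from h import *
_,p,R=st(); z=R.apply([0,0,1])
p1,R1=plan([(p-130*z,R,5)],0)
T=tool(92.8,35,-1);zt=T.apply([0,0,1]);G=np.array([425.6,-223.6,60]);P=G+19*zt;print('grip TCP',P)
P0=P-100*zt
plan([((480,0,260),Rn.from_rotvec(.5*(T*R1.inv()).as_rotvec())*R1,None),(P0,T,None)],0,p=p1,R=R1)
E
```

```text
5 rows: [[[0.0,0.0,0.0,0.0,0.0,-0.173,0.0],[0.0,0.0,0.0,0.0,0.0,-0.174,0.0],[0.0,0.0,0.0,0.0,0.0,-0.173,0.0],[0.0,0.0,0.0,0.0,0.0,-0.173,0.0],[0.0,0.0,0.0,0.0,0.0,-0.174,0.0]]]
grip TCP [ 425.06763754 -212.71505837   44.43611116]
11 rows: [[[-0.014,-0.025,0.017,-0.145,-0.104,-0.217,0.0],[-0.015,-0.026,0.017,-0.151,-0.1,-0.216,0.0],[-0.014,-0.025,0.017,-0.156,-0.095,-0.214,0.0],[-0.014,-0.026,0.016,-0.162,-0.091,-0.211,0.0],[-0.008,-0.014,0.01,-0.274,-0.079,-0.061,0.0],[-0.008,-0.015,0.009,-0.274,-0.077,-0.058,0.0],[-0.009,-0.014,0.01,-0.276,-0.074,-0.055,0.0],[-0.008,-0.015,0.01,-0.278,-0.072,-0.053,0.0],[-0.008,-0.014,0.009,-0.278,-0.07,-0.05,0.0],[-0.008,-0.015,0.01,-0.279,-0.067,-0.047,0.0],[-0.009,-0.014,0.01,-0.281,-0.064,-0.044,0.0]]]
```

Emit:
{"op": "step_arm", "data": {
  "series": [
    [[0,0,0,0,0,0,0.6],[0,0,0,0,0,0,0],[0,0,0,0,0,0,0],[0,0,0,0,0,0,0],[0,0,0,0,0,0,0],[0,0,0,0,0,-0.1,0],[0,0,0,0,0,-0.173,0],[0,0,0,0,0,-0.173,0],[0,0,0,0,0,-0.173,0],[0,0,0,0,0,-0.173,0],[0,0,0,0,0,0,0],[0,0,0,0,0,0,0]]
  ]
}}

```text
clock: 7.95
eef_pos: [510.2, 172.1, 217.5]
tool_rot: [-3.138, -0.771, 1.758]
force: [0.1, -0.6, -0.2]
width: 85.4
gripper_force: 0.0
```

```bash
python3 - <<'E'
from h import *
s,p,R=st();print(p.round(1),np.degrees(s['tool_rot']),s['width'],np.round(s['qpos'],2))
w=snap('wrist','w5');d=snap('side');s=snap('scene')
import pickle;pickle.dump((s,d,w),open('p5.pkl','wb'))
a=cv2.resize(d['img'][170:300,350:500,::-1],(400,346));b=cv2.resize(s['img'][60:190,270:420,::-1],(400,346))
top=cv2.resize(w['img'][0:250,120:520,::-1],(800,500))
cv2.imwrite('pics/m5.png',cv2.convertScaleAbs(np.vstack([cv2.resize(top,(800,254)),np.hstack([a,b])]),alpha=1.3))
T=tool(92.8,35,-1);zt=T.apply([0,0,1]);G=np.array([425.6,-223.6,60]);P=G+19*zt
P0=P-100*zt
plan([((480,0,260),Rn.from_rotvec(.5*(T*R.inv()).as_rotvec())*R,None),(P0,T,None)],0)
E
```

```text
[510.2 172.1 217.5] [-179.78450399  -44.15899316  100.73548463] 85.44033473405507 [ 0.31  0.68 -0.38  1.86 -0.68  0.92  0.68]
12 rows: [[[-0.012,-0.021,0.014,-0.117,-0.083,-0.194,0.0],[-0.013,-0.02,0.013,-0.122,-0.079,-0.192,0.0],[-0.012,-0.021,0.014,-0.125,-0.076,-0.191,0.0],[-0.013,-0.02,0.014,-0.129,-0.073,-0.19,0.0],[-0.012,-0.021,0.014,-0.133,-0.07,-0.189,0.0],[-0.008,-0.014,0.01,-0.274,-0.079,-0.061,0.0],[-0.009,-0.015,0.009,-0.275,-0.077,-0.057,0.0],[-0.008,-0.014,0.01,-0.276,-0.074,-0.056,0.0],[-0.009,-0.015,0.01,-0.277,-0.072,-0.052,0.0],[-0.008,-0.014,0.009,-0.278,-0.07,-0.05,0.0],[-0.008,-0.015,0.01,-0.28,-0.067,-0.048,0.0],[-0.009,-0.014,0.01,-0.28,-0.064,-0.044,0.0]]]
```

View pics/m5.png

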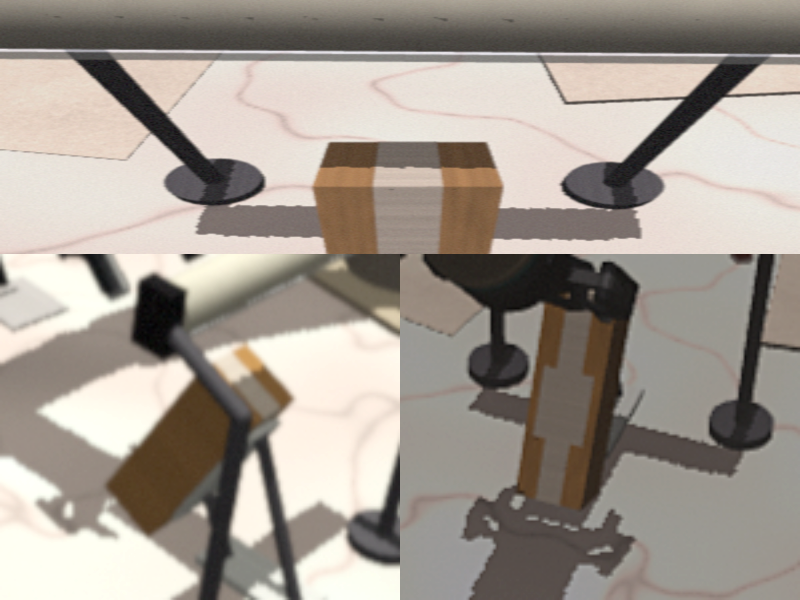

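```bash
python3 - <<'E'
from h import *
import pickle;s,d,w=pickle.load(open('p5.pkl','rb'))
z=58*np.sin(np.radians(26));print(z)
A,B=onz(s,(314.6,148),z),onz(s,(337.9,154.7),z);C=onz(d,(390.5,257.6),z);D=onz(d,(405.5,274.9),0);print(A,B,C,D)
print('yaw',np.degrees(np.arctan2((B-A)[1],(B-A)[0]))+90)
x=np.array([np.cos(np.radians(100)),np.sin(np.radians(100)),0]);y=np.array([-x[1],x[0],0])
print('heel scene',(A+B)/2+x*58*np.cos(np.radians(26)),'side',C+x*52.1+y*30,D+y*30)
E
```

```text
25.42552651376649
[485.29311244 157.77398618  25.42552651] [542.70523147 166.36409944  25.42552651] [539.54780617 168.62255292  25.42552651] [526.11428202 211.66227407   0.        ]
yaw 98.50958046315422
heel scene [504.94688296 213.40712483  25.42552651] side [500.95650353 214.72159152  25.42552651] [496.57004943 206.45282874   0.        ]
```

Emit:
{"op": "step_arm", "data": {
  "series": [
    [[-0.012,-0.021,0.014,-0.117,-0.083,-0.194,0],[-0.012,-0.021,0.014,-0.122,-0.079,-0.192,0],[-0.012,-0.021,0.014,-0.125,-0.076,-0.191,0],[-0.012,-0.021,0.014,-0.129,-0.073,-0.19,0],[-0.012,-0.021,0.014,-0.133,-0.07,-0.189,0],[-0.008,-0.014,0.01,-0.274,-0.079,-0.061,0],[-0.008,-0.014,0.01,-0.275,-0.077,-0.057,0],[-0.008,-0.014,0.01,-0.276,-0.074,-0.056,0],[-0.008,-0.014,0.01,-0.277,-0.072,-0.052,0],[-0.008,-0.014,0.01,-0.278,-0.07,-0.05,0],[-0.008,-0.014,0.01,-0.28,-0.067,-0.048,0],[0,0,0,-0.28,-0.064,-0.044,0]]
  ]
}}

```text
clock: 9.3
eef_pos: [427.8, -271.1, 126.6]
tool_rot: [-3.137, -0.623, 1.627]
force: [1.1, -0.6, 0.4]
width: 85.5
gripper_force: 0.0
```

```bash
python3 - <<'E'
from h import *
s,p,R=st();print(p.round(1),np.degrees(s['tool_rot']),np.round(s['qpos'],2))
w=snap('wrist');cv2.imwrite('pics/w6.png',cv2.convertScaleAbs(w['img'][:,:,::-1],alpha=1.3))
import pickle;pickle.dump(w,open('p6.pkl','wb'))
E
```

```text
[ 427.8 -271.1  126.6] [-179.75478171  -35.71436933   93.23785868] [ 0.85  0.83 -0.12  1.65 -0.35  1.16  1.03]
```

View pics/w6.png

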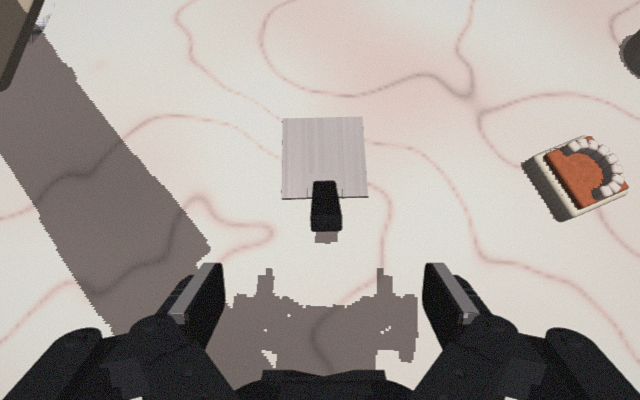

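```bash
python3 - <<'E'
from fit import *
import pickle;w=pickle.load(open('p6.pkl','rb'))
b=fit([(w,(40,38,4),(282,117)),(w,(40,-38,4),(363,117)),(w,(-40,-38,4),(367,197)),(w,(-40,38,4),(282,197)),(w,(-84-5,0,81-4),(327,231))],[422,-155,92.8])
_,p,R=st()
h=np.radians(b[2]);T=tool(b[2],35,-1);zt=T.apply([0,0,1]);G=np.array([b[0]-69*np.cos(h),b[1]-69*np.sin(h),60]);P=G+19*zt;print('TCP',P)
print('offset in tool axes',R.inv().apply(P-p))
plan([(P-45*zt,T,3),(P,T,4)],0)
E
```

```text
[ 421.01 -155.46   94.64]
[[0.8, 0.2], [-0.1, -1.4], [1.1, -1.7], [-0.7, 0.1], [-0.5, 1.5]]
TCP [ 425.7050978  -213.3739863    44.43611116]
offset in tool axes [  8.86597665   5.07832499 101.26775862]
7 rows: [[[0.004,-0.002,-0.012,0.02,0.012,0.125,0.0],[0.005,-0.003,-0.013,0.021,0.013,0.125,0.0],[0.004,-0.002,-0.012,0.02,0.014,0.125,0.0],[0.0,0.0,0.0,0.0,0.0,0.075,0.0],[0.0,0.0,0.0,0.0,0.0,0.075,0.0],[0.0,0.0,0.0,0.0,0.0,0.075,0.0],[0.0,0.0,0.0,0.0,0.0,0.075,0.0]]]
```

Emit:
{"op": "step_arm", "data": {
  "series": [
    [[0.004,-0.002,-0.007,0.02,0.012,0.125,0],[0.004,-0.002,-0.007,0.02,0.012,0.125,0],[0.004,-0.002,-0.007,0.02,0.012,0.125,0],[0,0,0,0,0,0.075,0],[0,0,0,0,0,0.075,0],[0,0,0,0,0,0.075,0],[0,0,0,0,0,0.075,0],[0,0,0,0,0,0,1],[0,0,0,0,0,0,1],[0,0,0,0,0,0,1],[0,0,0,0,0,0,1],[0,0,0,0,0,0,1]]
  ]
}}

```text
clock: 10.55
eef_pos: [428.4, -205.5, 51.2]
tool_rot: [-3.139, -0.617, 1.646]
force: [-1.9, -1.8, 5.0]
width: 19.0
gripper_force: 57.9
```

```bash
python3 - <<'E'
from h import *
s,p,R=st();print(p.round(1),np.degrees(s['tool_rot']),s['width'],np.round(s['force'],1),np.round(s['torque'],2))
E
```

```text
[ 428.4 -205.5   51.2] [-179.8756882   -35.34653882   94.30852008] 18.99036504480924 [-1.9 -1.8  5. ] [-0.35  0.62  0.25]
```

Emit:
{"op": "step_arm", "data": {
  "series": [
    [[0,0,0,0,0,0,0],[0,0,0,0,0,0,0],[0,0,0,0,0,0,0],[0,0,0,0,0,0,0],[0,0,0,0,0,0,0],[0,0,0,0,0,0,0]]
  ]
}}

```text
clock: 11.15
eef_pos: [428.9, -204.9, 50.5]
tool_rot: [-3.14, -0.617, 1.646]
force: [0.0, 0.6, 0.3]
width: 85.8
gripper_force: 0.0
```

```bash
python3 - <<'E'
from fit import *
s,p,R=st();print(p.round(1),np.degrees(s['tool_rot']),s['width'],np.round(s['force'],1))
w=snap('wrist');cv2.imwrite('pics/w7.png',cv2.convertScaleAbs(w['img'][:,:,::-1],alpha=1.3))
import pickle;pickle.dump(w,open('p7.pkl','wb'))
for b in [(421,-155.5,93.7)]:
  c,S=np.cos(np.radians(b[2])),np.sin(np.radians(b[2]))
  for L in [(40,38,4),(40,-38,4),(-40,-38,4),(-40,38,4)]: print(proj(w,[b[0]+c*L[0]-S*L[1],b[1]+S*L[0]+c*L[1],L[2]]).round(1))
  G=np.array([b[0]-69*c,b[1]-69*S,60]); print('grip pt in tool frame',R.inv().apply(G-p))
# plate mask: low-saturation mid-grey, not bright
im=w['img'].astype(int);g=im.mean(2);print(g[40:200:10,320].round())
for r in (60,90,120): print(r,g[r,200:440:8].round())
E
```

```text
[ 428.9 -204.9   50.5] [-179.92482382  -35.35562287   94.33365472] 85.8037254271877 [0.  0.6 0.3]
[261.7 139. ]
[374.2 140.3]
[378.5 259.3]
[252.8 257.7]
grip pt in tool frame [-10.13053288  -4.98215781 -18.8070574 ]
[157. 159. 157. 161. 161. 158. 161. 160. 162. 161. 145. 142. 143. 139.
 142. 140.]
60 [163. 162. 164. 165. 162. 156. 159. 160. 163. 163. 161. 162. 160. 160.
 161. 157. 157. 155. 155. 154. 158. 157. 153. 154. 154. 153. 153. 153.
 154. 154.]
90 [165. 165. 165. 163. 165. 165. 166. 164. 165. 153. 157. 162. 159. 165.
 157. 158. 162. 159. 159. 157. 155. 153. 153. 155. 156. 155. 151. 143.
 137. 140.]
120 [167. 165. 168. 163. 163. 164. 166. 171. 168. 169. 165. 161. 164. 164.
 163. 162. 162. 163. 157. 159. 158. 157. 159. 156. 155. 156. 156. 158.
 157. 157.]
```

```bash
python3 - <<'E'
from fit import *
import pickle;w=pickle.load(open('p7.pkl','rb'))
g=cv2.GaussianBlur(w['img'],(5,5),0).astype(float).mean(2)
for r in (150,170,190,210,230):
    e=np.diff(g[r-2:r+3].mean(0)); e=e  # edges
    print(r,'left',240+np.argmin(e[240:290]),'right',350+np.argmax(e[350:400]),e[240:290].min().round(1),e[350:400].max().round(1))
for c in (275,290,310,330,350,365):
    e=np.diff(g[:,c-3:c+4].mean(1));print(c,'top',120+np.argmin(e[120:160]), 'bottom',240+np.argmax(e[240:290]))
dk=(g<40)
for r in (200,230,260,290,310,320,330,340,350): 
    x=np.where(dk[r,260:390])[0]; print(r,(260+x.min(),260+x.max()) if len(x) else None)
E
```

```text
150 left 260 right 374 -9.0 6.3
170 left 260 right 376 -9.4 8.8
190 left 259 right 378 -7.2 7.5
210 left 259 right 379 -7.3 7.5
230 left 258 right 381 -5.5 7.1
275 top 141 bottom 261
290 top 140 bottom 261
310 top 140 bottom 248
330 top 139 bottom 254
350 top 138 bottom 259
365 top 138 bottom 258
200 None
230 None
260 (np.int64(303), np.int64(338))
290 (np.int64(301), np.int64(342))
310 (np.int64(299), np.int64(345))
320 (np.int64(298), np.int64(347))
330 (np.int64(297), np.int64(349))
340 (np.int64(296), np.int64(350))
350 (np.int64(296), np.int64(350))
```

```bash
python3 - <<'E'
from fit import *
import pickle;w=pickle.load(open('p7.pkl','rb'))
b=fit([(w,(40,38,4),(261,141)),(w,(40,-38,4),(373.5,138)),(w,(-40,-38,4),(383,257.5)),(w,(-40,38,4),(256.5,261.5))],[422,-155,92.8])
_,p,R=st();h=np.radians(b[2]);T=tool(b[2],35,-1);zt=T.apply([0,0,1]);G=np.array([b[0]-69*np.cos(h),b[1]-69*np.sin(h),60]);P=G+19*zt
print(R.inv().apply(P-p));plan([(P,T,2)],0)
E
```

```text
[ 422.12 -155.73   95.96]
[[-0.1, 0.5], [-0.1, 0.7], [-0.2, -0.2], [0.5, -0.8]]
[-10.47064561  -1.44562304   0.03529441]
2 rows: [[[0.01,-0.004,-0.015,-0.035,-0.005,0.0,0.0],[0.009,-0.004,-0.015,-0.035,-0.005,0.0,0.0]]]
```

Emit:
{"op": "step_arm", "data": {
  "series": [
    [[0.01,-0.004,-0.015,-0.035,-0.005,0,0],[0.01,-0.004,-0.015,-0.035,-0.005,0,0],[0,0,0,0,0,0,0],[0,0,0,0,0,0,0],[0,0,0,0,0,0,1],[0,0,0,0,0,0,1],[0,0,0,0,0,0,1],[0,0,0,0,0,0,1],[0,0,0,0,0,0,1]]
  ]
}}

```text
clock: 12.1
eef_pos: [428.3, -213.7, 44.7]
tool_rot: [-3.142, -0.611, 1.675]
force: [0.2, 0.2, 0.5]
width: 19.1
gripper_force: 58.5
```

```bash
python3 - <<'E'
from fit import *
s,p,R=st();print(p.round(1),np.degrees(s['tool_rot']),s['width'],np.round(s['force'],1))
w=snap('wrist')
g=cv2.GaussianBlur(w['img'],(5,5),0).astype(float).mean(2)
print('row150-230 edges',[(r,220+np.argmin(np.diff(g[r-2:r+3].mean(0))[220:300]),340+np.argmax(np.diff(g[r-2:r+3].mean(0))[340:420])) for r in (140,170,200)])
print('top',[(c,80+np.argmin(np.diff(g[:,c-3:c+4].mean(1))[80:160])) for c in (275,300,340,365)])
print('bot',[(c,180+np.argmax(np.diff(g[:,c-3:c+4].mean(1))[180:270])) for c in (270,285,290,350,360,370)])
c,S=np.cos(np.radians(95.96)),np.sin(np.radians(95.96))
for L in [(40,38,4),(40,-38,4),(-40,-38,4),(-40,38,4)]: print(proj(w,[422.1+c*L[0]-S*L[1],-155.7+S*L[0]+c*L[1],L[2]]).round(1))
E
```

```text
[ 428.3 -213.7   44.7] [-179.99657838  -34.98450294   95.98731834] 19.05548016302206 [0.2 0.2 0.5]
row150-230 edges [(140, np.int64(265), np.int64(381)), (170, np.int64(263), np.int64(382)), (200, np.int64(262), np.int64(384))]
top [(275, np.int64(123)), (300, np.int64(123)), (340, np.int64(123)), (365, np.int64(123))]
bot [(270, np.int64(243)), (285, np.int64(243)), (290, np.int64(243)), (350, np.int64(244)), (360, np.int64(243)), (370, np.int64(243))]
[266.1 123.2]
[380.3 123.3]
[386.8 242.5]
[259.2 242.3]
```

```bash
cat >> h.py <<'E'
def xr(psi): return np.array([np.cos(np.radians(psi)),np.sin(np.radians(psi)),0])
def bladetcp(heel,psi,gap,z=0):
    "TCP pose with blade tip gap mm in front of heel, underside at z"
    T=tool(psi,35,-1);B=np.array([heel[0],heel[1],z])-xr(psi)*(gap+40)
    return B-69*xr(psi)+np.array([0,0,60])+19*T.apply([0,0,1]),T
def tipnow(heel,psi):
    s,p,R=st();x=R.as_matrix();h=np.degrees(np.arctan2(x[1,2],x[0,2]))
    B=p-19*R.apply([0,0,1])-[0,0,60]+69*xr(h);t=B+40*xr(h)-np.r_[heel[:2],0]
    return dict(gap=-t@xr(psi),lat=t@xr(psi+90),z=B[2],yaw=h,slant=np.degrees(np.arccos(-x[2,2])),F=np.round(s['force'],1).tolist(),t=s['clock'])
E
python3 - <<'E'
from h import *
s,p,R=st();H=(504.2,207)
P,T=bladetcp(H,100,95,30)
plan([(p+[0,0,60],R,3),(P+[0,0,30],T,None)],1)
print(P)
E
```

```text
9 rows: [[[0.0,0.0,0.0,0.076,0.0,-0.109,1],[0.0,0.0,0.0,0.077,0.0,-0.109,1],[0.0,0.0,0.0,0.076,0.0,-0.11,1],[0.008,0.0,-0.012,0.198,0.148,0.139,1],[0.009,0.0,-0.012,0.197,0.15,0.138,1],[0.008,0.0,-0.012,0.195,0.153,0.137,1],[0.009,0.0,-0.013,0.194,0.156,0.136,1],[0.008,0.0,-0.012,0.192,0.159,0.135,1],[0.009,0.0,-0.012,0.191,0.162,0.134,1]]]
[537.73181869  16.83160629  74.43611116]
```

Emit:
{"op": "step_arm", "data": {
  "series": [
    [[0,0,0,0.076,0,-0.109,1],[0,0,0,0.076,0,-0.109,1],[0,0,0,0.076,0,-0.109,1],[0.008,0,-0.012,0.198,0.148,0.139,1],[0.008,0,-0.012,0.197,0.15,0.138,1],[0.008,0,-0.012,0.195,0.153,0.137,1],[0.008,0,-0.012,0.194,0.156,0.136,1],[0.008,0,-0.012,0.192,0.159,0.135,1],[0.008,0,-0.012,0.191,0.162,0.134,1],[0,0,0,0,0,0,1],[0,0,0,0,0,0,1],[0,0,0,0,0,0,1]]
  ]
}}

```text
clock: 13.35
eef_pos: [537.3, 15.1, 103.3]
tool_rot: [3.142, -0.609, 1.742]
force: [-1.2, -0.2, -2.2]
width: 19.2
gripper_force: 59.4
```

```bash
python3 - <<'E'
from h import *
H=(504.2,207)
print(tipnow(H,100))
w=snap('wrist');import pickle;pickle.dump(w,open('p8.pkl','wb'))
z=25.2
for t,L in (('frontR',(-52.2,-30,z)),('frontL',(-52.2,30,z)),('heelR',(0,-30,0)),('heelL',(0,30,0)),('topR',(-52.2+180*.435,-30,z+180*.9)),('topL',(-52.2+180*.435,30,z+162))):
    print(t,proj(w,np.r_[H,0]+L[0]*xr(100)+L[1]*xr(190)+[0,0,L[2]]).round(1))
g=cv2.GaussianBlur(w['img'],(5,5),0).astype(float)
cv2.imwrite('pics/w8.png',w['img'][:,:,::-1])
P,T=bladetcp(H,100,95,1);plan([(P,T,4)],1)
E
```

```text
{'gap': np.float64(96.56144217703341), 'lat': np.float64(0.3811767914829662), 'z': np.float64(58.915977858147784), 'yaw': np.float64(99.8126842061322), 'slant': np.float64(34.89258841189865), 'F': [-1.2, -0.2, -2.2], 't': 13.35}
frontR [360.7  98.2]
frontL [286.5  98.4]
heelR [355.9  65.2]
heelL [291.   65.3]
topR [ 394.4 -285. ]
topL [ 252.7 -284.8]
4 rows: [[[0.001,0.001,-0.001,-0.053,0.001,0.081,1],[0.001,0.0,-0.001,-0.052,0.001,0.081,1],[0.0,0.001,-0.001,-0.053,0.002,0.081,1],[0.001,0.0,-0.001,-0.053,0.001,0.081,1]]]
```

View pics/w8.png

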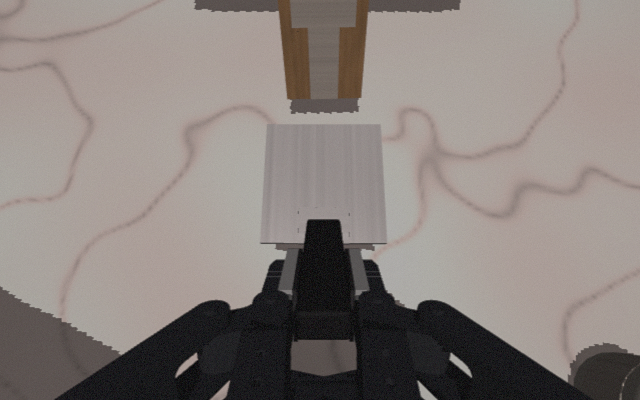

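Emit:
{"op": "step_arm", "data": {
  "series": [
    [[0,0,0,-0.053,0.001,0.081,1],[0,0,0,-0.053,0.001,0.081,1],[0,0,0,-0.053,0.001,0.081,1],[0,0,0,-0.053,0.001,0.081,1],[0,0,0,0,0,0,1],[0,0,0,0,0,0,1],[0,0,0,0,0,0,1]]
  ]
}}

```text
clock: 14.1
eef_pos: [537.9, 18.9, 45.6]
tool_rot: [3.141, -0.611, 1.744]
force: [0.4, 0.6, -1.9]
width: 19.4
gripper_force: 59.4
```

```bash
python3 - <<'E'
from h import *
H=(504.2,207)
print(tipnow(H,100))
P,T=bladetcp(H,100,28,0.6);plan([(P,T,7)],1)
E
```

```text
{'gap': np.float64(93.01635026456682), 'lat': np.float64(-0.840273641752862), 'z': np.float64(1.170700846528291), 'yaw': np.float64(99.83855649128519), 'slant': np.float64(35.01080600225371), 'F': [0.4, 0.6, -1.9], 't': 14.1}
7 rows: [[[0.0,0.0,0.0,0.05,-0.001,0.036,1],[0.001,0.0,0.0,0.051,0.0,0.036,1],[0.0,0.0,0.0,0.05,-0.001,0.036,1],[0.0,0.0,-0.001,0.051,-0.001,0.036,1],[0.0,0.0,0.0,0.05,0.0,0.036,1],[0.001,0.0,0.0,0.05,-0.001,0.036,1],[0.0,0.0,0.0,0.051,0.0,0.036,1]]]
```

Emit:
{"op": "step_arm", "data": {
  "series": [
    [[0,0,0,0.05,0,0.036,1],[0,0,0,0.05,0,0.036,1],[0,0,0,0.05,0,0.036,1],[0,0,0,0.05,0,0.036,1],[0,0,0,0.05,0,0.036,1],[0,0,0,0.05,0,0.036,1],[0,0,0,0.05,0,0.036,1],[0,0,0,0,0,0,1],[0,0,0,0,0,0,1]]
  ]
}}

```text
clock: 15.0
eef_pos: [527.1, 82.4, 45.1]
tool_rot: [3.14, -0.61, 1.745]
force: [0.1, 0.0, -2.7]
width: 19.5
gripper_force: 59.4
```

```bash
python3 - <<'E'
from h import *
H=(504.2,207)
print(tipnow(H,100))
P,T=bladetcp(H,100,14,0.4);plan([(P,T,5)],1)
w=snap('wrist')
for L in ((-52.2,-30,25.2),(-52.2,30,25.2)): print(proj(w,np.r_[H,0]+L[0]*xr(100)+L[1]*xr(190)+[0,0,L[2]]).round(1))
g=cv2.GaussianBlur(w['img'],(3,3),0)
for c in (300,324,345): print(c,[tuple(int(v) for v in g[r,c]) for r in range(100,170,6)])
E
```

```text
{'gap': np.float64(28.567317519759612), 'lat': np.float64(-1.2599710214729278), 'z': np.float64(0.6566919359741519), 'yaw': np.float64(99.7937248612012), 'slant': np.float64(34.97266616498742), 'F': [0.1, 0.0, -2.7], 't': 15.0}
5 rows: [[[0.001,0.0,0.0,0.016,-0.001,0.011,1],[0.0,0.0,0.0,0.015,-0.001,0.012,1],[0.001,0.0,0.0,0.016,-0.002,0.011,1],[0.0,0.0,-0.001,0.016,-0.001,0.012,1],[0.001,0.001,0.0,0.016,-0.001,0.011,1]]]
[372.6 141. ]
[270.3 141. ]
300 [(105, 85, 70), (101, 79, 61), (99, 76, 56), (99, 75, 54), (100, 74, 53), (99, 74, 52), (101, 76, 53), (79, 73, 71), (78, 74, 74), (152, 144, 144), (152, 145, 143), (153, 146, 144)]
324 [(118, 108, 101), (118, 108, 101), (118, 108, 102), (118, 108, 101), (115, 106, 99), (115, 105, 98), (119, 110, 102), (82, 78, 76), (77, 74, 73), (151, 144, 143), (151, 143, 141), (151, 143, 142)]
345 [(104, 78, 54), (104, 78, 54), (101, 75, 51), (101, 75, 53), (101, 75, 53), (100, 74, 51), (100, 74, 52), (77, 73, 73), (76, 71, 72), (150, 143, 141), (151, 143, 141), (149, 143, 141)]
```

Emit:
{"op": "step_arm", "data": {
  "series": [
    [[0,0,0,0.016,0,0.011,1],[0,0,0,0.016,0,0.011,1],[0,0,0,0.016,0,0.011,1],[0,0,0,0.016,0,0.011,1],[0,0,0,0.016,0,0.012,1],[0,0,0,0,0,0,1],[0,0,0,0,0,0,1]]
  ]
}}

```text
clock: 15.75
eef_pos: [524.4, 96.8, 45.1]
tool_rot: [3.14, -0.611, 1.744]
force: [0.8, -0.6, -3.4]
width: 19.2
gripper_force: 59.3
```

```bash
python3 - <<'E'
from h import *
print(tipnow((504.2,207),100))
w=snap('wrist');g=cv2.GaussianBlur(w['img'],(3,3),0).astype(float)
print(proj(w,np.r_[504.2,207,0]-52.2*xr(100)+[0,0,25.2]).round(1))
print([(c,120+int(np.argmin(np.diff((g[:,c-2:c+3,0]-g[:,c-2:c+3,2]).mean(1))[120:190]))) for c in (290,300,345,355)])
E
```

```text
{'gap': np.float64(13.890713475332678), 'lat': np.float64(-1.136622231805419), 'z': np.float64(0.7099424689480784), 'yaw': np.float64(99.80941421064492), 'slant': np.float64(34.99067029072316), 'F': [0.8, -0.6, -3.4], 't': 15.75}
[321.5 164.3]
[(290, 164), (300, 164), (345, 163), (355, 163)]
```

Emit:
{"op": "step_arm", "data": {
  "series": [
    [[0,0,0,0.003,0,-0.004,1],[0,0,0,-0.006,0,0.008,1],[0,0,0,0,0,0,1],[0,0,0,0,0,0,0.6],[0,0,0,0,0,0,0],[0,0,0,0,0,0,0],[0,0,0,0,0,0,0],[0,0,0,0,0,-0.1,0],[0,0,0,0,0,-0.25,0],[0,0,0,0,0,-0.3,0],[0,0,0,0,0,-0.25,0],[0,0,0,0,0,0,0]]
  ]
}}

```text
clock: 17.0
eef_pos: [541.2, 16.4, 158.2]
tool_rot: [3.131, -0.605, 1.744]
force: [0.7, 0.2, 0.3]
width: 85.5
gripper_force: 0.0
```

```bash
python3 - <<'E'
from fit import *
s,p,R=st();print(p.round(1),np.degrees(s['tool_rot']),s['width'])
w=snap('wrist');import pickle;pickle.dump(w,open('p9.pkl','wb'))
for b in [(504.2-54*xr(100)[0]+1,207-54*xr(100)[1],99.8)]:
  c,S=np.cos(np.radians(b[2])),np.sin(np.radians(b[2]))
  for L in [(-40,-38,4),(-40,38,4)]: print(proj(w,[b[0]+c*L[0]-S*L[1],b[1]+S*L[0]+c*L[1],L[2]]).round(1))
print(proj(w,np.r_[504.2,207,0]-52.2*xr(100)+[0,0,25.2]).round(1))
g=cv2.GaussianBlur(w['img'],(3,3),0).astype(float)
print([(c,int(np.argmin(np.diff((g[:,c-2:c+3,0]-g[:,c-2:c+3,2]).mean(1))[:300]))) for c in (300,340,350)])
T=tool(100.7,44.2,-1);P=np.array([495.6,251.3,133.7])-2*T.apply([0,0,1]);zt=T.apply([0,0,1])
p1,R1=plan([(P-110*zt,T,None)],0); plan([(P,T,7)],0,p=p1,R=R1)
E
```

```text
[541.2  16.4 158.2] [179.41316781 -34.65682852  99.93088756] 85.50967163372563
[357.3 180. ]
[280. 180.]
[317.6 131.2]
[(300, 131), (340, 130), (350, 130)]
4 rows: [[[0.005,0.052,-0.003,0.272,-0.004,0.072,0.0],[0.004,0.052,-0.003,0.268,-0.002,0.084,0.0],[0.005,0.052,-0.003,0.265,-0.002,0.094,0.0],[0.005,0.052,-0.003,0.261,-0.001,0.105,0.0]]]
7 rows: [[[0.0,0.0,0.0,0.0,0.0,0.105,0.0],[0.0,0.0,0.0,0.0,0.0,0.105,0.0],[0.0,0.0,0.0,0.0,0.0,0.104,0.0],[0.0,0.0,0.0,0.0,0.0,0.105,0.0],[0.0,0.0,0.0,0.0,0.0,0.105,0.0],[0.0,0.0,0.0,0.0,0.0,0.105,0.0],[0.0,0.0,0.0,0.0,0.0,0.105,0.0]]]
```

Emit:
{"op": "step_arm", "data": {
  "series": [
    [[0.005,0.052,-0.003,0.272,-0.004,0.072,0],[0.005,0.052,-0.003,0.268,-0.002,0.084,0],[0.005,0.052,-0.003,0.265,-0.002,0.094,0],[0.005,0.052,-0.003,0.261,-0.001,0.105,0],[0,0,0,0,0,0,0],[0,0,0,0,0,0,0],[0,0,0,0,0,0,0],[0,0,0,0,0,0,0]]
  ]
}}

```text
clock: 17.85
eef_pos: [508.3, 175.3, 212.1]
tool_rot: [-3.133, -0.774, 1.753]
force: [-0.1, -0.0, 0.3]
width: 85.3
gripper_force: 0.0
```

```bash
python3 - <<'E'
from h import *
T=tool(100.7,44.2,-1);zt=T.apply([0,0,1]);P=np.array([495.6,251.3,133.7])-2*zt
s,p,R=st();print(p.round(1),(P-110*zt).round(1),np.degrees(s['tool_rot']))
plan([(P,T,8)],0)
E
```

```text
[508.3 175.3 212.1] [510.1 174.6 214. ] [-179.51456358  -44.32422347  100.45672278]
8 rows: [[[-0.001,0.0,0.0,0.0,0.002,0.09,0.0],[-0.001,-0.001,-0.001,0.001,0.002,0.09,0.0],[-0.001,0.0,0.0,0.0,0.001,0.09,0.0],[-0.001,0.0,-0.001,0.0,0.002,0.09,0.0],[0.0,-0.001,0.0,0.001,0.002,0.09,0.0],[-0.001,0.0,-0.001,0.0,0.001,0.09,0.0],[-0.001,0.0,0.0,0.0,0.002,0.09,0.0],[-0.001,-0.001,-0.001,0.001,0.001,0.09,0.0]]]
```

Emit:
{"op": "step_arm", "data": {
  "series": [
    [[-0.001,0,0,0,0.001,0.09,0],[-0.001,0,0,0,0.001,0.09,0],[-0.001,0,0,0,0.001,0.09,0],[-0.001,0,0,0,0.002,0.09,0],[-0.001,0,0,0,0.002,0.09,0],[-0.001,0,0,0,0.002,0.09,0],[-0.001,0,0,0,0.002,0.09,0],[-0.001,0,0,0,0.002,0.09,0],[0,0,0,0,0,0,0],[0,0,0,0,0,0,0]]
  ]
}}

```text
clock: 18.85
eef_pos: [496.0, 250.1, 135.5]
tool_rot: [-3.14, -0.774, 1.755]
force: [0.1, -0.4, 0.1]
width: 85.4
gripper_force: 0.0
```

Emit:
{"op": "step_arm", "data": {
  "series": [
    [[0,0,0,0,0,0,1],[0,0,0,0,0,0,1],[0,0,0,0,0,0,1],[0,0,0,0,0,0,1],[0,0,0,0,0,0,1]]
  ]
}}

```text
clock: 19.35
eef_pos: [496.5, 249.9, 136.1]
tool_rot: [3.141, -0.773, 1.756]
force: [-0.1, -5.3, 6.3]
width: 59.2
gripper_force: 64.1
```

```bash
python3 - <<'E'
from h import *
s,p,R=st();print(p.round(1),np.degrees(s['tool_rot']),np.round(s['force'],1))
tiprows(-14,6,(504.2,207,0),100.3,1)
E
```

```text
[496.5 249.9 136.1] [179.94940829 -44.31430314 100.5903102 ] [-0.1 -5.3  6.3]
6 rows: [[[0.0,0.052,0.0,-0.019,0.0,-0.034,1],[0.0,0.052,0.0,-0.019,0.0,-0.034,1],[-0.001,0.052,0.0,-0.019,0.0,-0.034,1],[0.0,0.051,-0.001,-0.018,-0.001,-0.034,1],[0.0,0.052,0.0,-0.019,0.0,-0.034,1],[0.0,0.052,0.0,-0.019,0.0,-0.033,1]]]
```

```bash
python3 - <<'E'
from h import *
p,R=tiprows(-10,5,(504.2,207,0),100.3,1)
t=np.r_[504.2,207,0]-14*xr(100)+[0,0,4]
p,R=tiprows(-8,5,t,100.3,1,p=p,R=R)
print('pred',p,R.as_euler('xyz'))
E
```

```text
5 rows: [[[0.0,0.044,0.0,-0.016,0.0,-0.029,1],[0.0,0.045,0.0,-0.016,0.0,-0.029,1],[0.0,0.044,0.0,-0.016,0.0,-0.029,1],[-0.001,0.045,-0.001,-0.016,-0.001,-0.029,1],[0.0,0.044,0.0,-0.016,0.0,-0.03,1]]]
5 rows: [[[0.0,0.036,0.0,-0.01,0.0,-0.024,1],[0.0,0.035,0.0,-0.011,0.0,-0.025,1],[0.0,0.036,0.0,-0.01,0.0,-0.024,1],[-0.001,0.035,0.0,-0.01,0.0,-0.024,1],[0.0,0.036,0.0,-0.01,-0.001,-0.024,1]]]
pred [504.23552333 206.90845134 145.02535451] [ 3.13700932 -1.0875871   1.75827222]
```

Emit:
{"op": "step_arm", "data": {
  "series": [
    [[0,0.044,0,-0.016,0,-0.029,1],[0,0.045,0,-0.016,0,-0.029,1],[0,0.044,0,-0.016,0,-0.029,1],[0,0.045,0,-0.016,0,-0.029,1],[0,0.044,0,-0.016,0,-0.029,1],[0,0,0,0,0,0,1],[0,0,0,0,0,0,1]]
  ]
}}

```text
clock: 20.05
eef_pos: [500.6, 227.1, 141.5]
tool_rot: [-3.141, -0.95, 1.755]
force: [0.4, 1.4, 3.2]
width: 59.3
gripper_force: 66.6
```

```bash
python3 - <<'E'
from h import *
s,p,R=st();print(p.round(1),np.degrees(s['tool_rot']),np.round(s['force'],1),np.round(s['torque'],2))
E
```

```text
[500.6 227.1 141.5] [-179.97524528  -54.4533815   100.57748097] [0.4 1.4 3.2] [-0.04 -0.52 -0.25]
```

Low forces; now rotate about the blade tip.

Emit:
{"op": "step_arm", "data": {
  "series": [
    [[0,0.036,0,-0.01,0,-0.024,1],[0,0.035,0,-0.01,0,-0.024,1],[0,0.036,0,-0.01,0,-0.024,1],[0,0.035,0,-0.01,0,-0.024,1],[0,0.036,0,-0.01,0,-0.024,1],[0,0,0,0,0,0,1],[0,0,0,0,0,0,1]]
  ]
}}

```text
clock: 20.75
eef_pos: [503.5, 208.1, 144.5]
tool_rot: [-3.139, -1.089, 1.754]
force: [-1.1, 2.8, -0.3]
width: 59.2
gripper_force: 66.4
```

```bash
python3 - <<'E'
from h import *
s,p,R=st();print(p.round(1),np.degrees(s['tool_rot']),np.round(s['force'],1),np.round(s['torque'],2))
t=np.r_[504.2,207,0]-14*xr(100)+[0,0,4]
tiprows(-7.5,5,t,100.3,1)
E
```

```text
[503.5 208.1 144.5] [-179.87133431  -62.39854344  100.51600925] [-1.1  2.8 -0.3] [-0.45 -0.1  -0.  ]
5 rows: [[[0.0,0.033,0.0,-0.009,0.0,-0.023,1],[0.0,0.034,0.0,-0.01,0.0,-0.023,1],[0.0,0.033,-0.001,-0.009,0.0,-0.022,1],[0.0,0.033,0.0,-0.009,-0.001,-0.023,1],[0.0,0.034,0.0,-0.01,0.0,-0.023,1]]]
```

Emit:
{"op": "step_arm", "data": {
  "series": [
    [[0,0.033,0,-0.009,0,-0.023,1],[0,0.033,0,-0.009,0,-0.023,1],[0,0.033,0,-0.009,0,-0.023,1],[0,0.033,0,-0.01,0,-0.023,1],[0,0.033,0,-0.01,0,-0.023,1],[0,0,0,0,0,0,1],[0,0,0,0,0,0,1],[0,0,0,0,0,0,1]]
  ]
}}

```text
clock: 21.55
eef_pos: [507.0, 189.9, 145.4]
tool_rot: [-3.141, -1.218, 1.756]
force: [-1.8, 1.5, 1.3]
width: 59.5
gripper_force: 66.5
```

```bash
python3 - <<'E'
from h import *
s,p,R=st();print(p.round(1),np.degrees(s['tool_rot']),np.round(s['force'],1),np.round(s['torque'],2))
t=np.r_[504.2,207,0]-14*xr(100)+[0,0,4]
tiprows(-1.5,2,t,100.3,1)
E
```

```text
[507.  189.9 145.4] [-179.95942151  -69.77381398  100.62444309] [-1.8  1.5  1.3] [-0.51 -0.08  0.16]
2 rows: [[[0.0,0.017,0.0,-0.005,0.0,-0.011,1],[0.0,0.016,0.0,-0.004,0.0,-0.012,1]]]
```

Emit:
{"op": "step_arm", "data": {
  "series": [
    [[0,0.01,0,-0.003,0,-0.007,1],[0,0,0,0,0,0,1],[0,0,0,0,0,0,0.7],[0,0,0,0,0,0,0.3],[0,0,0,0,0,0,0],[0,0,0,0,0,0,0],[0,0,0,0,0,0,0],[0,0,0,0,0,-0.1,0],[0,0,0,0,0,-0.22,0],[0,0,0,0,0,-0.28,0],[0,0,0,0,0,-0.22,0],[0,0,0,0,0,0,0]]
  ]
}}

```text
clock: 22.75
eef_pos: [531.8, 69.4, 186.0]
tool_rot: [3.136, -1.219, 1.753]
force: [0.8, -0.9, -0.5]
width: 85.4
gripper_force: 0.0
```

Emit:
{"op": "step_arm", "data": {
  "series": [
    [[0,0,0,0,0,0,0],[0,0,0,0,0,0,0]]
  ]
}}

```text
clock: 22.95
eef_pos: [528.1, 76.0, 186.9]
tool_rot: [-3.139, -1.227, 1.755]
force: [-0.1, -0.3, 0.0]
width: 85.5
gripper_force: 0.0
```

```bash
python3 - <<'E'
from h import *
H=np.r_[504.2,207,0]
s,p,R=st();print(p.round(1),np.degrees(s['tool_rot']),np.round(s['force'],1))
w=snap('wrist');import pickle;pickle.dump(w,open('p10.pkl','wb'));cv2.imwrite('pics/w10.png',w['img'][:,:,::-1])
for L in ((-58,-30,184),(-58,30,184),(0,-30,184),(0,30,184),(-58,-30,4),(-58,30,4)): print(L,proj(w,H+L[0]*xr(100.3)+L[1]*xr(190.3)+[0,0,L[2]]).round(1))
B=H-54*xr(100)-1*xr(190);
for L in ((-40,-38,4),(-40,38,4)): print('blade',proj(w,B+L[0]*xr(99.8)+L[1]*xr(189.8)+[0,0,4]).round(1))
g=cv2.GaussianBlur(w['img'],(3,3),0).astype(float);m=g[:,:,0]-g[:,:,2]
for r in (140,170,200,250,280): 
    x=np.where(m[r,200:450]>25)[0]; print(r,(200+x.min(),200+x.max()) if len(x) else None)
for c in (290,345,350):
    x=np.where(m[:,c]>25)[0]; print(c,(x.min(),x.max()) if len(x) else None, 'grad bright',np.argsort(np.diff(g[:,c].mean(1)))[:3],np.argsort(-np.diff(g[:,c].mean(1)))[:3])
P,T=bladetcp(H,100,14,0);zt=T.apply([0,0,1]);P=P-1*xr(190)
T=tool(99.8,35,-1)
plan([(p+(P-100*zt-p)*[1,1,1],T,None)],0);print(P-100*zt,P)
E
```

```text
[528.1  76.  186.9] [-179.8254352   -70.29819301  100.54242296] [-0.1 -0.3  0. ]
(-58, -30, 184) [370.4 180.4]
(-58, 30, 184) [277.6 180.1]
(0, -30, 184) [362.9 138.9]
(0, 30, 184) [286.1 138.7]
(-58, -30, 4) [355.  335.3]
(-58, 30, 4) [292.9 334.9]
blade [367.2 373.4]
blade [281.1 372. ]
140 (np.int64(200), np.int64(449))
170 (np.int64(200), np.int64(368))
200 (np.int64(281), np.int64(365))
250 (np.int64(285), np.int64(360))
280 (np.int64(261), np.int64(357))
290 (np.int64(13), np.int64(299)) grad bright [369 368 370] [85 86 84]
345 (np.int64(14), np.int64(331)) grad bright [371 110 111] [ 89 332  88]
350 (np.int64(13), np.int64(331)) grad bright [370 369 114] [ 89 332  88]
5 rows: [[[-0.004,-0.157,0.002,-0.092,0.0,-0.019,0.0],[-0.003,-0.157,0.003,-0.094,0.0,-0.007,0.0],[-0.004,-0.157,0.002,-0.095,0.0,0.004,0.0],[-0.003,-0.157,0.002,-0.093,0.0,0.016,0.0],[-0.004,-0.157,0.003,-0.09,0.001,0.028,0.0]]]
[534.61117434  40.28843032 126.35131559] [524.65112405  96.77468246  44.43611116]
```

Emit:
{"op": "step_arm", "data": {
  "series": [
    [[-0.004,-0.157,0.002,-0.092,0,-0.019,0],[-0.004,-0.157,0.002,-0.094,0,-0.007,0],[-0.004,-0.157,0.002,-0.095,0,0.004,0],[-0.004,-0.157,0.002,-0.093,0,0.016,0],[-0.004,-0.157,0.002,-0.09,0,0.028,0],[0,0,0,0,0,0,0],[0,0,0,0,0,0,0],[0,0,0,0,0,0,0],[0,0,0,0,0,0,0]]
  ]
}}

```text
clock: 23.9
eef_pos: [535.2, 37.9, 125.5]
tool_rot: [3.14, -0.611, 1.738]
force: [0.0, -0.2, -0.4]
width: 85.2
gripper_force: 0.0
```

```bash
python3 - <<'E'
from h import *
H=np.r_[504.2,207,0]
s,p,R=st();print(p.round(1),np.degrees(s['tool_rot']))
w=snap('wrist');import pickle;pickle.dump(w,open('p11.pkl','wb'));cv2.imwrite('pics/w11.png',w['img'][:,:,::-1])
B=H-54*xr(100)-1*xr(190);
for L in ((-40,-38,4),(-40,38,4),(-18,-38,4),(-18,38,4)): print('blade',L,proj(w,B+L[0]*xr(99.8)+L[1]*xr(189.8)+[0,0,4]).round(1))
for L in ((-58,-30,4),(-58,30,4),(-58,-30,184),(-58,30,184)): print('carton',L,proj(w,H+L[0]*xr(100.3)+L[1]*xr(190.3)+[0,0,L[2]]).round(1))
g=cv2.GaussianBlur(w['img'],(3,3),0).astype(float);k=g.mean(2);m=g[:,:,0]-g[:,:,2]
print('carton bottom',[(c,60+int(np.argmin(np.diff(m[:,c-2:c+3].mean(1))[60:250]))) for c in (296,303,345,352)])
print('blade bottom',[(c,130+int(np.argmax(np.abs(np.diff(k[:,c-2:c+3].mean(1))[130:260])))) for c in (284,292,300,350,356,362)])
for r in (150,160,165,170): print(r,'L',255+int(np.argmax(np.abs(np.diff(k[r-2:r+3].mean(0))[255:295]))),'R',355+int(np.argmax(np.abs(np.diff(k[r-2:r+3].mean(0))[355:395]))))
x=[(r,np.where(k[r,280:370]<35)[0]) for r in (185,195,205,215,225)];print([(r,280+v.min(),280+v.max()) if len(v) else r for r,v in x])
E
```

```text
[535.2  37.9 125.5] [179.90044221 -34.99874968  99.60345483]
blade (-40, -38, 4) [365.5 191.5]
blade (-40, 38, 4) [278.5 191.7]
blade (-18, -38, 4) [364.5 168.1]
blade (-18, 38, 4) [279.3 168.4]
carton (-58, -30, 4) [354.3 153.6]
carton (-58, 30, 4) [288.  154.3]
carton (-58, -30, 184) [393.6 -38.6]
carton (-58, 30, 184) [244.4 -37.5]
carton bottom [(296, 150), (303, 150), (345, 65), (352, 64)]
blade bottom [(284, 193), (292, 151), (300, 151), (350, 192), (356, 192), (362, 192)]
150 L 286 R 363
160 L 279 R 363
165 L 278 R 364
170 L 279 R 364
[(185, np.int64(311), np.int64(333)), (195, np.int64(310), np.int64(334)), (205, np.int64(308), np.int64(335)), (215, np.int64(308), np.int64(336)), 225]
```

```bash
python3 - <<'E'
from h import *
import pickle;w=pickle.load(open('p10.pkl','rb'))
g=cv2.GaussianBlur(w['img'],(3,3),0).astype(float);k=g.mean(2)
for c in (288,296,350,358):
    e=np.diff(k[:,c-2:c+3].mean(1)); i=np.argsort(-np.abs(e[110:345]))[:8]+110; print(c,[(int(a),round(e[a],1)) for a in sorted(i)])
P,T=bladetcp((504.2,207,0),100,14,0);P=P-1*xr(190);T=tool(99.8,35,-1);zt=T.apply([0,0,1])
s,p,R=st(); print(P,R.inv().apply(P-p));plan([(P-40*zt,T,3),(P,T,4)],0)
E
```

```text
288 [(135, np.float64(-6.7)), (136, np.float64(-26.7)), (137, np.float64(-22.3)), (138, np.float64(-6.8)), (174, np.float64(-8.6)), (175, np.float64(-25.9)), (176, np.float64(-30.1)), (177, np.float64(-13.3))]
296 [(136, np.float64(-31.1)), (137, np.float64(-24.9)), (175, np.float64(-25.4)), (176, np.float64(-27.0)), (246, np.float64(12.2)), (331, np.float64(28.7)), (332, np.float64(49.3)), (333, np.float64(27.1))]
350 [(128, np.float64(29.4)), (129, np.float64(37.8)), (130, np.float64(36.3)), (136, np.float64(-35.3)), (175, np.float64(-26.8)), (176, np.float64(-30.7)), (332, np.float64(45.6)), (333, np.float64(29.3))]
358 [(135, np.float64(-16.1)), (136, np.float64(-33.9)), (137, np.float64(-22.5)), (174, np.float64(-8.0)), (175, np.float64(-25.1)), (176, np.float64(-28.0)), (177, np.float64(-12.2)), (297, np.float64(-7.7))]
[524.65112405  96.77468246  44.43611116] [  2.49072818  -0.79832625 100.7855161 ]
7 rows: [[[0.002,0.0,-0.001,0.006,-0.001,0.135,0.0],[0.001,0.0,-0.001,0.005,-0.002,0.135,0.0],[0.002,0.0,-0.002,0.006,-0.001,0.135,0.0],[0.0,0.0,0.0,0.0,0.0,0.067,0.0],[0.0,0.0,0.0,0.0,0.0,0.066,0.0],[0.0,0.0,0.0,0.0,0.0,0.067,0.0],[0.0,0.0,0.0,0.0,0.0,0.067,0.0]]]
```

Emit:
{"op": "step_arm", "data": {
  "series": [
    [[0.002,0,-0.001,0.006,-0.001,0.135,0],[0.002,0,-0.001,0.006,-0.001,0.135,0],[0.002,0,-0.001,0.006,-0.001,0.135,0],[0,0,0,0,0,0.067,0],[0,0,0,0,0,0.067,0],[0,0,0,0,0,0.067,0],[0,0,0,0,0,0.067,0],[0,0,0,0,0,0,0],[0,0,0,0,0,0,0],[0,0,0,0,0,0,0]]
  ]
}}

```text
clock: 24.95
eef_pos: [525.2, 97.5, 45.3]
tool_rot: [3.14, -0.609, 1.744]
force: [0.3, 0.4, -0.0]
width: 85.4
gripper_force: 0.0
```

```bash
python3 - <<'E'
from h import *
P,T=bladetcp((504.2,207,0),100,14,0);P=P-1*xr(190);T=tool(99.8,35,-1)
s,p,R=st(); print(p,R.inv().apply(P-p).round(1),(R.inv()*T).as_rotvec(degrees=True).round(2),np.round(s['force'],1))
E
```

```text
[525.19758358  97.47143044  45.33759852] [-1.  -0.7  0.4] [-0.    0.13  0.11] [ 0.3  0.4 -0. ]
```

Aligned to within 1 mm; close on the handle.

Emit:
{"op": "step_arm", "data": {
  "series": [
    [[0,0,0,-0.007,-0.004,0,0],[0,0,0,0,0,0,0],[0,0,0,0,0,0,1],[0,0,0,0,0,0,1],[0,0,0,0,0,0,1],[0,0,0,0,0,0,1],[0,0,0,0,0,0,1]]
  ]
}}

```text
clock: 25.65
eef_pos: [524.4, 96.8, 44.6]
tool_rot: [3.141, -0.609, 1.744]
force: [0.5, -0.6, 0.6]
width: 19.1
gripper_force: 58.7
```

```bash
python3 - <<'E'
from h import *
s,p,R=st();print(p.round(1),np.round(s['force'],1),np.degrees(s['tool_rot']))
d=-xr(99.9)
for D in (1,82): print(D,(R.inv().apply(d*D)/150).round(4))
import json;json.dump(p.tolist(),open('start.json','w'))
E
```

```text
[524.4  96.8  44.6] [ 0.5 -0.6  0.6] [179.96672855 -34.90502208  99.93211908]
1 [-0.0055 -0.     -0.0038]
82 [-4.483e-01 -1.000e-04 -3.128e-01]
```

Emit:
{"op": "step_arm", "data": {
  "series": [
    [[0,0,0,-0.0055,0,-0.0038,1],[0,0,0,-0.011,0,-0.0076,1],[0,0,0,-0.0164,0,-0.0114,1],[0,0,0,-0.0219,0,-0.0153,1],[0,0,0,-0.0273,0,-0.0191,1],[0,0,0,-0.0273,0,-0.0191,1],[0,0,0,-0.0273,0,-0.0191,1],[0,0,0,-0.0219,0,-0.0153,1],[0,0,0,-0.0164,0,-0.0114,1],[0,0,0,-0.011,0,-0.0076,1],[0,0,0,0,0,0,1],[0,0,0,0,0,0,1]]
  ]
}}

```text
clock: 26.85
eef_pos: [530.3, 63.1, 44.6]
tool_rot: [3.141, -0.609, 1.744]
force: [-1.3, 1.4, 3.3]
width: 19.1
gripper_force: 59.2
```

```bash
python3 - <<'E'
from h import *
import json;p0=np.array(json.load(open('start.json')))
s,p,R=st();d=p-p0;print('drawn',-d@xr(99.8),'lat',d@xr(189.8),'dz',d[2],np.round(s['force'],1))
w=snap('wrist');g=cv2.GaussianBlur(w['img'],(3,3),0).astype(float);k=g.mean(2);m=g[:,:,0]-g[:,:,2]
print('carton bottom',[(c,60+int(np.argmin(np.diff(m[:,c-2:c+3].mean(1))[60:250]))) for c in (285,296,303,345,352,360)])
h=-d@xr(99.8)
for q in (0,4):
  for L in ((-58,-30,4),(-58,30,4)): print(q,proj(w,np.r_[504.2,207,0]+(L[0]-h+q)*xr(100.3)+L[1]*xr(190.3)+[0,0,4]).round(1))
r=int(proj(w,np.r_[504.2,207,0]+(-58-h)*xr(100.3)+[0,0,4])[1])-14
x=np.where(m[r,220:430]>15)[0];print(r,220+x.min(),220+x.max())
E
```

```text
drawn 34.27174693661722 lat 0.00032845332585743753 dz -0.004832458709799425 [-1.3  1.4  3.3]
carton bottom [(285, 181), (296, 181), (303, 181), (345, 181), (352, 180), (360, 180)]
0 [370.6 185.4]
0 [274.8 185.9]
4 [370.3 179.5]
4 [275. 180.]
171 269 429
```

Emit:
{"op": "step_arm", "data": {
  "series": [
    [[0,0,0,-0.0082,0,-0.0057,1],[0,0,0,-0.0164,0,-0.0114,1],[0,0,0,-0.0246,0,-0.0172,1],[0,0,0,-0.0328,0,-0.0229,1],[0,0,0,-0.0383,0,-0.0267,1],[0,0,0,-0.0383,0,-0.0267,1],[0,0,0,-0.0383,0,-0.0267,1],[0,0,0,-0.0301,0,-0.021,1],[0,0,0,-0.0191,0,-0.0133,1],[0,0,0,-0.0109,0,-0.0076,1],[0,0,0,0,0,0,1],[0,0,0,0,0,0,1]]
  ]
}}

```text
clock: 28.1
eef_pos: [538.3, 16.9, 44.6]
tool_rot: [3.141, -0.609, 1.744]
force: [-1.9, 3.0, 3.9]
width: 19.3
gripper_force: 59.2
```

```bash
python3 - <<'E'
from h import *
import json;p0=np.array(json.load(open('start.json')))
s,p,R=st();d=p-p0;h=-d@xr(99.8);print('drawn',h,'lat',d@xr(189.8),'dz',d[2],np.round(s['force'],1))
w=snap('wrist');g=cv2.GaussianBlur(w['img'],(3,3),0).astype(float);m=g[:,:,0]-g[:,:,2]
print('carton bottom',[(c,60+int(np.argmin(np.diff(m[:,c-2:c+3].mean(1))[60:250]))) for c in (285,296,303,345,352,360)])
E
```

```text
drawn 81.18115664958654 lat -0.08911289849837195 dz -0.023876078331419137 [-1.9  3.   3.9]
carton bottom [(285, 181), (296, 181), (303, 181), (345, 180), (352, 180), (360, 180)]
```

Drawn 81 mm with the carton unmoved on the blade. Release and back off.

Emit:
{"op": "step_arm", "data": {
  "series": [
    [[0,0,0,0,0,0,0.7],[0,0,0,0,0,0,0.3],[0,0,0,0,0,0,0],[0,0,0,0,0,0,0],[0,0,0,0,0,0,0],[0,0,0,0,0,-0.08,0],[0,0,0,0,0,-0.2,0],[0,0,0,0,0,-0.25,0],[0,0,0,0,0,-0.15,0],[0,0,0,0,0,-0.08,0],[0,0,0,0,0,0,0],[0,0,0,0,0,0,0]]
  ]
}}

```text
clock: 29.35
eef_pos: [548.9, -46.5, 137.6]
tool_rot: [-3.141, -0.61, 1.744]
force: [0.2, 0.4, 0.2]
width: 85.5
gripper_force: 0.0
```

```bash
python3 - <<'E'
from h import *
s,p,R=st();print(p.round(1),np.round(s['force'],1),s['width'])
w=snap('wrist');g=cv2.GaussianBlur(w['img'],(3,3),0).astype(float);m=g[:,:,0]-g[:,:,2];k=g.mean(2)
for q in (-58,-54.5): print(q,proj(w,np.r_[504.2,207,0]+(q-81.2)*xr(99.9)+[0,0,4]).round(1))
print('blade rear',proj(w,np.r_[504.2,207,0]+(-94-81.2)*xr(99.9)+[0,0,4]).round(1))
print('carton bottom',[(c,60+int(np.argmin(np.diff(m[:,c-2:c+3].mean(1))[60:250]))) for c in (296,303,340,350)])
print('blade rear',[(c,165+int(np.argmax(np.abs(np.diff(k[:,c-2:c+3].mean(1))[165:260])))) for c in (284,292,350,356)])
sc=snap('scene');d=snap('side')
for n,q in(('scene',sc),('side',d)):
    for t in('jar','cast','carton','blade'): print(n,t,[(np.round(a['centre']).tolist(),round(a['score'],2)) for a in ctrl.recognise(q,t)[:1]])
E
```

```text
[548.9 -46.5 137.6] [0.2 0.4 0.2] 85.49146473723815
-58 [323.  155.2]
-54.5 [323.  151.8]
blade rear [322.9 191.3]
carton bottom [(296, 152), (303, 152), (340, 151), (350, 73)]
blade rear [(284, 192), (292, 192), (350, 192), (356, 192)]
scene jar [([380.0, 250.0], 0.75)]
scene cast [([290.0, 284.0], 0.59)]
scene carton [([319.0, 137.0], 0.63)]
scene blade [([314.0, 194.0], 0.84)]
side jar [([272.0, 235.0], 0.93)]
side cast [([286.0, 200.0], 0.89)]
side carton [([381.0, 217.0], 0.78)]
side blade [([359.0, 228.0], 0.85)]
```

All in place, jar and cast unmoved, robot clear.

```bash
python3 -c "
from cell import ctrl
print(ctrl.finish_job())"
```

```text
the job is handed in; nothing more can be done
None
```

The carton stands flat on the blade, which I drew 81 mm straight out from the rest and released. By my camera estimate, about 40 mm of its 58 mm depth is on the blade. The lamp was not touched, the jar and cast stayed put, and the job was handed in at about 29 s.

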